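Fill the sweets beaker from the hopper and nest it in the red pot

ROBOT

A 6-joint arm with a two-finger parallel gripper is mounted at the origin on the work surface. World frame = base frame: x ahead of the robot, y to its left, z up, the work surface at z = 0. Lengths are in mm, angles in rad, forces in N, time in s.
With the tool pointing down it reaches from about 325 to 850 mm from the base axis. Payload 4.4 kg.
Tool frame: the origin (TCP) lies between the finger pads; the fingertips stand 19 mm ahead of it and the grasp point (between the pads) is the TCP (arm.nose_length is the distance from the TCP to the fingertips, in mm); z points along the fingers, y is the direction in which the jaws open and shut (so a half turn about z gives the same grasp; the last joint's range is limited). The gripper opens to 94 mm and grips with 3 to 60 N. Pads are 16 mm wide; open, the fingers measure 119 mm over their backs; the gripper's body (75 mm by 177 mm) begins 78 mm behind the grasp point.
Start: joints at [-1.361, 0.207, 1.542, -0, 1.393, -0.15], TCP at [202.976, -537.985, 195.047] pointing down, gripper open.
Joint ranges: [-2.73, 2.73], [-0.86, 2.22], [0.23, 2.46], [-1.11, 4.25], [0.08, 2.63], [-2.82, 2.82]. Speed limits (rad/s): [2.79, 2.79, 3.14, 3.14, 3.14, 3.14].

INTERFACE

Orientations are given as a unit quaternion [x, y, z, w].
In Python, from plant import arm gives the robot as it stands.
- The arm moves only by the tool apply_moves, never from a script. Its argument "steps" is a list of rows, each an object of numbers: "tx", "ty", "tz": the shift along the tool's x, y, z normalised to -1 to 1, where 1 is 150 mm; "ax", "ay", "az": the turn, a rotation vector about the tool's x, y, z normalised to -1 to 1, where 1 is 45 degrees; "jaw": the closure, from -1 (fully open) to 1 (shut). A call has 1 to 10 rows; each row shifts and turns the commanded pose from where the row before left it, along the tool's axes as they then stand; what a row does not reach is not made up. A row lasts 1/10 s, in which the tool goes at most 50 mm and 8.59 degrees, less where a joint would pass 70% of its speed; a pose out of reach is approached as far as the arm can. A call with a number of a shift or a turn outside -1 to 1 is refused whole. A call with a gripper value outside its range is refused whole. The fingers move at their own pace and stop on an object; "grip_force" is the grip in N (left out, the last holds). Time passes only in rows, so rows that do not move let the fingers close. It gives the time, the measured TCP pose, the force and the opening at its end, in the units of the state.
- arm.state(): the state, without advancing time (a new reading comes with each control period).
- arm.get_image(name): name is "scene" or "top" or "wrist"; returns a dict with "pixels" (400x640x3 uint8, red, green, blue), "range_z" (400x640 float32, mm along the optical axis (not along the pixel's ray), 0 where there is no reading), "intrinsics" (3x3 intrinsics, pixels), "k1" (the pictures are not rectified: a ray, as slopes to the right and down, at radius r is drawn at 1 + k1 r^2 times it, then the intrinsics apply), "R" (3x3) and "t" (3): a world point X has camera coordinates R X + t. Camera axes: x right, y down, z forward; pixel columns grow to the right and rows downward; lengths in mm; the calibration is good to about 2 mm. A picture is of the moment at which its call begins.
- arm.hand_in(): hands the job in, once; it reports no verdict.
The state is a dict: "time": time; "qpos": joint angles; "joint_vel": joint speeds; "tau": joint torques, N m; "position": TCP position; "ee_rot": TCP orientation; "contact_force": force on the tool from outside, world axes, zero at the start; "ft_torque": the same for the moment, N m; "opening": finger opening in mm.
Only numpy, scipy, OpenCV 4.12 (cv2) and the standard library are available. Lean on these libraries where they do the work, as an engineer would, in place of code of your own. Each camera call takes 0.05 s, during which the arm holds its last target.

TASK

Stand the blue beaker on the rest under the sweet dispenser's chute, let go of it, and slide the orange shutter open so that all four gold sweets roll into the beaker; then slide the shutter fully closed again while the beaker still stands there. Carry the filled beaker to the turntable and set it gently, upright and fully down, inside the red pot, without spilling sweets or shifting the other things.

Things in the scene. Friction and masses are not known exactly. Their poses are not given: they have to be found in the camera images.
- dispenser: Fixed sweet dispenser: clear gravity hopper on a grey plinth. Origin: centre of its beaker rest, at table height. +x runs from the open front back into the dispenser, +y to the side where the shutter slides open, z up.
- rest (a point): Centre of the beaker rest (the dispenser's origin and axes): bare table inside a fence 12 mm high with inner faces at y = +-32 and x = +32 mm; the side fences run x = -22 to 38 mm; open towards -x.
- chute_lip (a point): Middle of the lip of the sloping white chute that hangs over the rest: at x = 26 mm, 120 mm up, lip 5 mm thick (underside 115 mm), chute 43 mm wide, walls no higher than 147 mm. The 105 mm beaker passes under it, but must come in low from the open -x side, not from straight above, and leave the same way.
- hopper_top (a point): Centre of the hopper's top, 264 mm above the table. The hopper spans x = 86 to 237 mm, 43 mm wide, flaring above 220 mm height to about 76 mm. Its floor slopes 7 degrees to the shutter at x = 80 mm; all four sweets roll out by themselves within 1.2 s once the shutter is open more than 45 mm.
- shutter (a joint): Orange shutter plate at the foot of the hopper, m: 0 = fully closed, 0.05 = fully open (a stop at each end). Slides along the dispenser's +y to open, stays where it is left, needs about 2 to 4 N.
- shutter_tab (a point): Top centre of the shutter's upright orange tab, 216 mm high. Tab 14 mm thick along dispenser y, 24 mm along x, free from 174 to 216 mm height; below it the plate, 5 mm thick. Closed it is at x = 80, y = 113 mm in the dispenser's frame, about 70 mm of free gap to the hopper; open at y = 163. Push it by closed fingertips from either side or pinch it from above.
- beaker: Blue plastic beaker, round, open at the top, 105 mm tall, 52 mm wide at the foot, 68 mm at the rim (about 65 mm at 85 mm height), wall 3 mm, floor 5 mm thick, 70 to 120 g. Origin: centre of its underside, z up along its axis.
- pot: Red ceramic pot of the beaker's taper on the turntable, loose, about 0.3 kg; 55 mm tall, 68 mm wide at the foot, 77 mm at the rim, inside 58 mm at the floor and 67 mm at the rim, floor 6 mm thick. The beaker nests in it with about 3 mm play all round, its rim then 56 mm above the pot's. Origin: centre of its underside, z up.
- turntable: Plastic turntable, grey top with a white rim, 270 mm across, top 22 mm above the table; origin on its axis at table height. It turns stiffly. It carries the pot, the paperweight, the elephant and the keyring, in any order, each about 76 mm from the axis and 107 mm from its neighbours.
- paperweight: Green glass paperweight, round, 64 mm wide, 43 mm tall, on the turntable; origin: centre of its underside. Not to be moved.
- elephant: Wooden elephant figurine, 75 mm long, 60 mm tall, on the turntable; origin: between its feet. Not to be moved.
- keyring: Chrome keyring with two keys, 65 mm long, lying flat on the turntable; origin near its middle. Not to be moved.
- acrylic_box: Clear open acrylic box, 130 x 100 x 70 mm, on the table at the left; origin: centre of its underside. Not to be moved.
- remote: Black remote control, 160 mm long, 50 mm wide, 18 mm thick, lying at the back; origin: centre of its underside. Not to be moved.
- sweet0: Gold foil wrapped sweet, a ball 30 mm across, 16 g, number 1 in the row behind the shutter; origin: its centre.
- sweet1: Gold foil wrapped sweet, a ball 30 mm across, 16 g, number 2 in the row behind the shutter; origin: its centre.
- sweet2: Gold foil wrapped sweet, a ball 30 mm across, 16 g, number 3 in the row behind the shutter; origin: its centre.
- sweet3: Gold foil wrapped sweet, a ball 30 mm across, 16 g, number 4 in the row behind the shutter; origin: its centre.
Things that resemble listed ones, but are neither listed nor needed, are in the scene too. Several things look just like the beaker: the one meant starts farthest to the robot's left.

How it is judged (in metres and radians):
On the way, in this order (a step that is already met when the one before it is completed fails the run):
1. the beaker stands upright on the rest, within 14 mm of its centre, with the robot's fingers off it and the shutter still closed (horizontal distance between beaker and rest below 0.014 m and height (world z) of beaker below 0.004 m and angle between beaker's own z axis and vertical below 0.12 rad and value of joint shutter below 0.003 m and contact force between the fingers and beaker below 0.05 N), for 0.2 s.
2. the shutter is open (more than 30 mm) and all four sweets are in the beaker on the rest (horizontal distance between beaker and rest below 0.014 m and height (world z) of beaker below 0.004 m and angle between beaker's own z axis and vertical below 0.12 rad and value of joint shutter above 0.03 m and z of sweet0 in the frame of beaker between 0.005 and 0.103 m and horizontal distance between each of sweet0, sweet1, sweet2, sweet3 and beaker below 0.036 m and z of sweet1 in the frame of beaker between 0.005 and 0.103 m and z of sweet2 in the frame of beaker between 0.005 and 0.103 m and z of sweet3 in the frame of beaker between 0.005 and 0.103 m), for 0.2 s.
3. the shutter is fully closed (within 3 mm), the sweets in the beaker on the rest (horizontal distance between beaker and rest below 0.014 m and height (world z) of beaker below 0.004 m and angle between beaker's own z axis and vertical below 0.12 rad and value of joint shutter below 0.003 m and z of sweet0 in the frame of beaker between 0.005 and 0.103 m and horizontal distance between each of sweet0, sweet1, sweet2, sweet3 and beaker below 0.036 m and z of sweet1 in the frame of beaker between 0.005 and 0.103 m and z of sweet2 in the frame of beaker between 0.005 and 0.103 m and z of sweet3 in the frame of beaker between 0.005 and 0.103 m), for 0.2 s.
4. the beaker with the sweets is fully down in the red pot (horizontal distance between beaker and pot below 0.008 m and z of beaker in the frame of pot between 0.003 and 0.011 m and angle between beaker's own z axis and vertical below 0.12 rad and angle between pot's own z axis and vertical below 0.08 rad and horizontal distance between pot and turntable below 0.115 m and height (world z) of pot between 0.019 and 0.026 m and z of sweet0 in the frame of beaker between 0.005 and 0.103 m and horizontal distance between each of sweet0, sweet1, sweet2, sweet3 and beaker below 0.036 m and z of sweet1 in the frame of beaker between 0.005 and 0.103 m and z of sweet2 in the frame of beaker between 0.005 and 0.103 m and z of sweet3 in the frame of beaker between 0.005 and 0.103 m), for 0.2 s.
At the end, for the whole second after the job is handed in: The beaker stands fully down in the red pot (axes within 8 mm, its underside 3 to 11 mm above the pot's, tilted less than 7 degrees) with all four sweets in it; the pot stands upright on the turntable; the shutter is closed within 3 mm; beaker and pot are at rest (all of step 4 and value of joint shutter below 0.003 m and linear speed of each of beaker, pot below 0.02 m/s); the robot touches nothing.
It fails at once if the wooden elephant, glass paperweight, keyring, acrylic box, remote control: one of them is shifted more than 30 mm (distance of any of elephant, paperweight, keyring, acrylic_box, remote from where it was at the start of the episode above 0.03 m).
It fails at once if the beaker is dropped or rammed into the pot (falling faster than 0.5 m/s inside it, or more than 40 N between them) (contact force between beaker and pot above 40 N or (horizontal distance between beaker and pot below 0.03 m and z of beaker in the frame of pot below 0.04 m and linear speed of beaker above 0.5 m/s)).
It also fails if it takes over 72 s, if anything falls off the work surface, if the arm or the gripper's body presses on something with over 40 N, if the wrist force passes 120 N, or if a joint passes its speed limit or range.

## Working session

There is one attempt and no reset: what is moved stays moved. The work goes in short steps, Python scripts to look and compute and a tool call to move; the robot and the scene stay as the last step left them, time stands still between calls to the robot, and variables do not carry over. Pictures are saved under pics/ and viewed, and the job is handed in when it is done.

Besides the shell and the picture viewer there is one more tool, called after "Request:" by a JSON object that holds its "method" and its "body". apply_moves: Moves the arm, as the interface text tells. Scaled input: -1 to 1 covers 150 mm each way for a shift and 45 degrees each way for a turn. Its arguments: {"type":"object","properties":{"steps":{"type":"array"},"grip_force":{"type":"number"}},"required":["steps"]}

```bash
ls; mkdir -p pics
python3 - <<'E'
from plant import arm
import cv2,numpy as np
print(arm.state())
for n in ["scene","top","wrist"]:
    d=arm.get_image(n)
    cv2.imwrite(f"pics/{n}0.png",d["pixels"][:,:,::-1])
    np.savez(f"{n}0.npz",**d)
    print(n,d["intrinsics"],d["k1"],d["R"],d["t"])
E
```

```text
pics
{'time': 0.0, 'qpos': array([-1.36047010e+00,  2.07420314e-01,  1.54297192e+00, -8.60615413e-06,
        1.39346659e+00, -1.50463408e-01]), 'joint_vel': array([-1.99643212e-03,  2.24573314e-03, -7.72617998e-04, -1.34832557e-04,
        7.72257462e-05,  4.13264920e-04]), 'tau': array([ 1.49720512e-03, -3.70878661e+01, -2.81412703e+01,  7.00243539e-02,
        3.62484308e-02, -1.55356543e-04]), 'position': array([ 202.8124985 , -537.15220568,  193.88213357]), 'ee_rot': array([ 9.83772163e-01,  1.79418636e-01, -3.81426143e-05, -1.13245100e-03]), 'contact_force': array([ 0.26510357,  0.16287896, -0.21715591]), 'ft_torque': array([0.0090615 , 0.02870713, 0.00026357]), 'opening': 93.72507112144122}
scene [[370.50819573   0.         322.29964775]
 [  0.         370.50819573 203.12418552]
 [  0.           0.           1.        ]] 0.014466448871039454 [[ 0.04756808  0.99880711  0.01102909]
 [ 0.74432785 -0.02808087 -0.66722374]
 [-0.66611811  0.03994781 -0.7447757 ]] [ -84.42484139 -254.40486606 1549.02433508]
top [[449.73166596   0.         315.48997818]
 [  0.         449.73166596 196.47628197]
 [  0.           0.           1.        ]] -0.004619690286710803 [[-0.01725428 -0.99984955 -0.00178151]
 [-0.97816745  0.01724912 -0.20710121]
 [ 0.20710078 -0.00183076 -0.9783179 ]] [  63.74704295  523.66970815 1269.95440483]
wrist [[352.41494168   0.         314.71120556]
 [  0.         352.41494168 206.97492238]
 [  0.           0.           1.        ]] -0.059438258126054216 [[ 0.35359939 -0.93539626 -0.0011433 ]
 [-0.89611343 -0.33909965  0.28634272]
 [-0.2682316  -0.10022608 -0.95812658]] [-575.09402492  -30.6622053   393.07664034]
```

View pics/scene0.png

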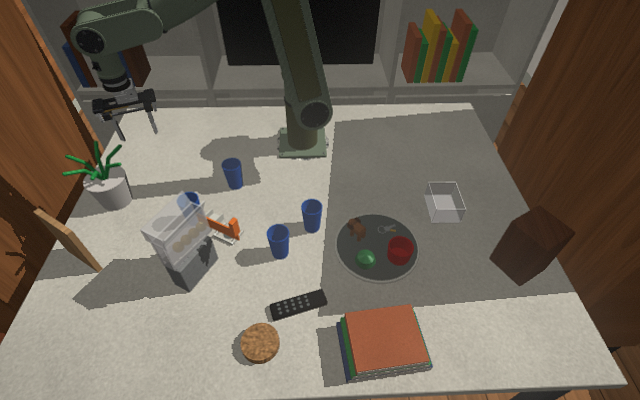

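View pics/top0.png

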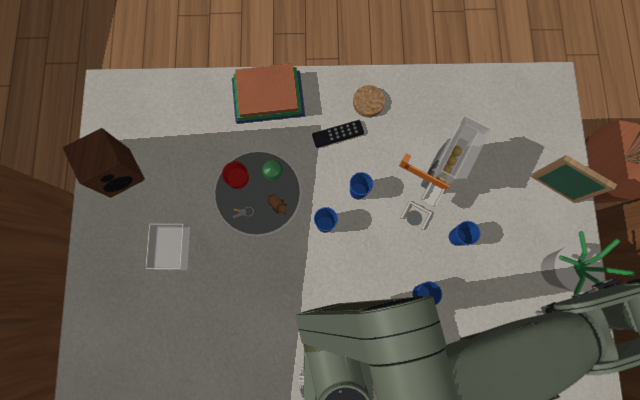

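View pics/wrist0.png

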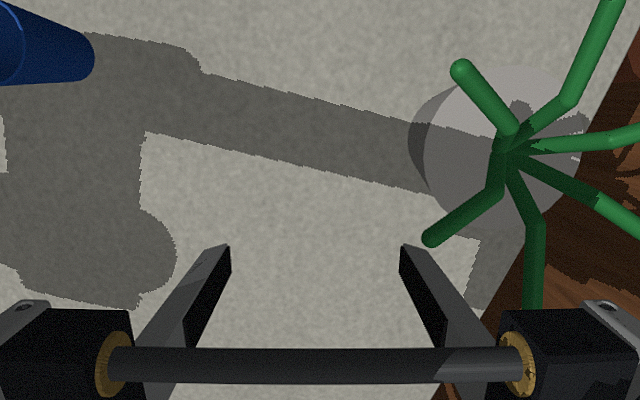

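The scene camera looks back at the robot. In the top view the beakers are at (326,219), (361,185), (464,233) and (427,293), and the leftmost one, (326,219), is the target. The rest is near (418,214), the tab near (404,160) and the red pot at (235,174).

```bash
cat > h.py <<'E'
import numpy as np,cv2
def load(f):
    return dict(np.load(f))
def norm(d,uv):
    K=d["intrinsics"];k=float(d["k1"])
    p=(np.asarray(uv,float).reshape(-1,2)-[K[0,2],K[1,2]])/[K[0,0],K[1,1]]
    s=p.copy()
    for _ in range(20): s=p/(1+k*(s**2).sum(1,keepdims=True))
    return s
def plane(d,uv,z):
    s=norm(d,uv);r=np.c_[s,np.ones(len(s))]@d["R"]; c=-d["R"].T@d["t"]
    return c+r*((z-c[2])/r[:,2:3])
def cloud(d,mask=None):
    if mask is None: mask=np.ones(d["range_z"].shape,bool)
    m=mask&(d["range_z"]>0); v,u=np.nonzero(m)
    s=norm(d,np.c_[u,v]); P=np.c_[s,np.ones(len(s))]*d["range_z"][m][:,None]
    return (P-d["t"])@d["R"],np.c_[u,v]
def hsv(d): return cv2.cvtColor(d["pixels"],cv2.COLOR_RGB2HSV)
def col(d,lo,hi): return cv2.inRange(hsv(d),np.array(lo),np.array(hi))>0
def comps(m,amin=40):
    n,l,s,c=cv2.connectedComponentsWithStats(m.astype(np.uint8))
    return [(l==i,s[i],c[i]) for i in range(1,n) if s[i][4]>=amin]
BLUE=((105,120,40),(125,255,255)); RED1=((0,170,60),(5,255,255)); RED2=((172,150,60),(180,255,255)); ORG=((8,190,150),(18,255,255))
def circ(P):
    A=np.c_[2*P[:,:2],np.ones(len(P))];b=(P[:,:2]**2).sum(1);x=np.linalg.lstsq(A,b,rcond=None)[0]
    return x[:2],np.sqrt(x[2]+x[0]**2+x[1]**2)
E
python3 - <<'E'
from h import *
np.set_printoptions(precision=1,suppress=True)
for n in ["top0.npz","scene0.npz"]:
    d=load(n)
    print(n)
    for nm,m in [("blue",col(d,*BLUE)),("red",col(d,*RED1)|col(d,*RED2)),("org",col(d,*ORG))]:
        for c,s,ct in comps(m):
            P,uv=cloud(d,c)
            zt=np.percentile(P[:,2],98)
            top=P[P[:,2]>zt-4] if nm!="org" else P[P[:,2]>205]
            print(nm,ct,s[4],"zmax",zt,"top mean",top.mean(0) if len(top) else 0,len(top), circ(top) if len(top)>8 else "", P.min(0),P.max(0))
E
```

```text
top0.npz
blue [278.2 114.4] 130 zmax 28.98011358713995 top mean [823.1 119.9  27.2] 14 (array([849.8, 194.6]), np.float64(101.29988720859103)) [776.   89.    8.4] [868.4 297.8  31.5]
blue [360.4 184.9] 474 zmax 106.71210419713401 top mean [546.9 -74.6 105.3] 46 (array([550.4, -75.4]), np.float64(31.7985919961447)) [ 518.2 -107.5   -3.1] [582.7 -43.9 111.7]
blue [325.4 219.1] 440 zmax 107.38414170050338 top mean [448.5  22.4 105.8] 39 (array([449.7,  28.1]), np.float64(31.77865154693945)) [417.5  -4.7  -1.8] [481.7  60.  110. ]
blue [464.7 233.5] 572 zmax 107.17061747353688 top mean [ 406.7 -363.6  105.5] 51 (array([ 404.2, -367.3]), np.float64(32.13407720396178)) [ 372.  -400.3   -1. ] [ 436.6 -334.3  109.2]
blue [428.3 290.7] 378 zmax 108.09678628390813 top mean [ 251.3 -237.6  152.2] 27 (array([ 206.9, -186.7]), np.float64(85.53760948656878)) [ 214.6 -280.6   -1.7] [270.9 -81.9 724.5]
red [235.3 174.5] 556 zmax 79.69298811468826 top mean [595.8 288.4  78.2] 72 (array([593.2, 290.2]), np.float64(35.348386481767434)) [555.2 252.9  18.9] [631.9 327.7  85.7]
scene0.npz
blue [74.7 64.4]
[... 712 characters left out ...]
 104.8]
blue [316.8 217.1] 63 zmax 105.41344971382102 top mean [479.2  37.8 104.6] 9 (array([454.7,  30. ]), np.float64(28.39913792995119)) [421.3  16.    8.2] [483.5  55.3 106.5]
blue [270.6 233. ] 84 zmax 104.69377647548238 top mean [544.9 -97.8 102.6] 26 (array([550.3, -77.4]), np.float64(31.01604159142666)) [ 519.  -107.8   34.4] [580.3 -81.9 105.6]
blue [285.2 244.4] 88 zmax 104.46723835490278 top mean [569.7 -53.8 102.7] 16 (array([556. , -69.3]), np.float64(24.43782445411366)) [524.2 -81.1   8.3] [581.6 -44.9 105.4]
red [399.4 251.1] 112 zmax 78.04008132660829 top mean [607.7 277.7  76.4] 26 (array([593.8, 289.6]), np.float64(34.92585757725598)) [563.5 253.7  22.5] [630.  324.8  78.3]
```

Run:
```python
from h import *
np.set_printoptions(precision=1,suppress=True)
d=load("top0.npz")
im=d["pixels"][100:260,380:500,::-1]
cv2.imwrite("pics/crop_top.png",cv2.resize(im,None,fx=3.7,fy=3.7,interpolation=cv2.INTER_CUBIC)[:600])
d2=load("scene0.npz")
cv2.imwrite("pics/crop_sc.png",cv2.resize(d2["pixels"][180:300,130:260,::-1],None,fx=5,fy=5,interpolation=cv2.INTER_CUBIC)[:600])
for n in ["top0.npz","scene0.npz"]:
    d=load(n); H=hsv(d)
    m=cv2.inRange(H,np.array((6,150,100)),np.array((16,255,255)))>0
    for c,s,ct in comps(m,30):
        P,uv=cloud(d,c)
        if P[:,1].max()<50 and P[:,0].max()<700: 
            print(n,ct,s,P.min(0),P.max(0))
            t=P[P[:,2]>205]
            if len(t): print("tab",t.mean(0),t.min(0),t.max(0),len(t))
```

```text
top0.npz [422.8 173.7] [399 154  51  35 338] [ 519.7 -304.7  130.4] [ 601.7 -174.8  219.4]
tab [ 588.9 -184.2  215.2] [ 578.9 -193.   206.2] [ 601.7 -174.8  219.4] 44
scene0.npz [43.3 47. ] [ 14   0  61 100 562] [-1455.3 -1804.   -665.5] [ -340.6 -1069.7   422.2]
tab [ -350.2 -1074.1   349.1] [ -354.8 -1076.4   211.9] [ -340.6 -1069.7   422.2] 17
scene0.npz [ 40.8 135.9] [   0   28   95  190 6594] [ -342.1 -1084.2  -323.6] [  202.7 -1065.6   367.2]
tab [ -161.1 -1074.5   263. ] [ -342.1 -1082.9   205.1] [    6.7 -1067.8   367.2] 700
scene0.npz [226.3 227.3] [207 217  33  23 317] [ 398.1 -269.8   -3.7] [ 604.  -176.2  217.6]
tab [ 592.9 -185.   213.1] [ 580.7 -195.3  205.5] [ 604.  -177.   217.6] 48
scene0.npz [ 10.3 237. ] [  0 218  26  38 333] [  317.1 -1080.7  -235.1] [  375.9 -1068.4   -52.6]
scene0.npz [  9.8 266.9] [  0 243  26  47 603] [  382.2 -1083.3  -272.5] [  490.2 -1067.4  -111.1]
scene0.npz [  3.7 297.3] [  0 293   9   9  30] [  523.7 -1080.5  -270.1] [  537.2 -1069.2  -221.3]
```

View pics/crop_top.png

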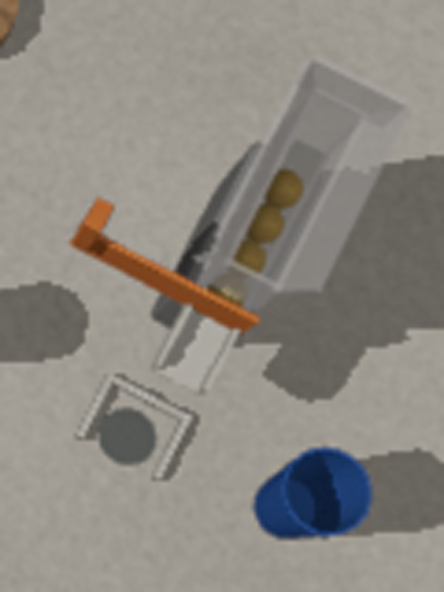

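View pics/crop_sc.png

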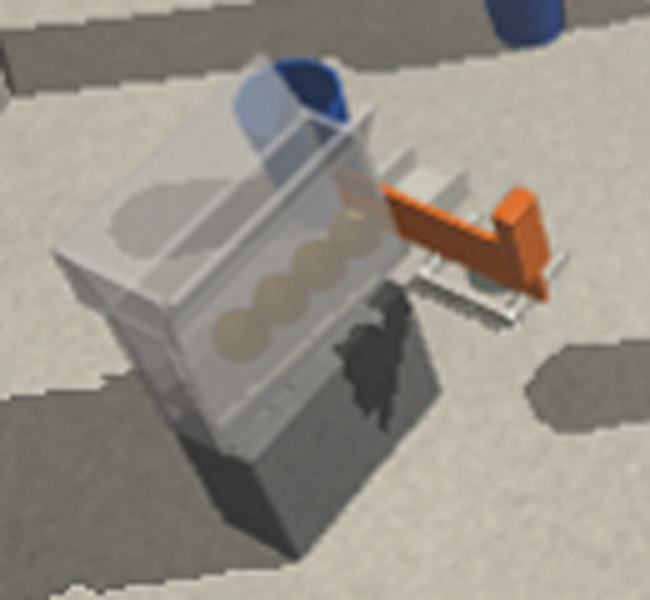

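Run:
```python
from h import *
np.set_printoptions(precision=1,suppress=True)
d=load("top0.npz")
H=hsv(d); roi=np.zeros(H.shape[:2],bool); roi[208:230,402:428]=1
g=cv2.cvtColor(d["pixels"],cv2.COLOR_RGB2GRAY)
print(g[210:228,404:426])
for c,s,ct in comps(roi&(g<110),20):
    print("disc",s,ct,plane(d,ct,0))
uv=lambda a:[380+a[0]/3.7-.36,100+a[1]/3.7-.36]
# fence outer corners at z=12 : back-left, back-right, arm ends
for p in [(112,374),(200,414),(80,438),(160,478)]: print("fence",p,plane(d,uv(p),12))
for p in [(155,368),(203,392)]: print("lip",plane(d,uv(p),120))
for p in [(90,245),(257,328)]: print("plate low edge",plane(d,uv(p),174))
o=plane(d,uv((127,437)),0)[0]
tab=np.array([590.5,-184.6])
v=tab-o[:2]; th=np.arctan2(v[1],v[0])-np.arctan2(113,80)
print("len",np.hypot(*v),"expected",np.hypot(80,113),"theta",np.degrees(th))
R=lambda t:np.array([[np.cos(t),-np.sin(t)],[np.sin(t),np.cos(t)]])
print(o, tab-R(th)@[80,113])
```

```text
[[152 165 139 102  99 110 147 127 126 111 110 113 140 151 155 156 154 135
  131 136 155 163]
 [165 168 115  99 102 129 111  90  88  86  86  87  91  99 127 156 160 155
  152 144 132 136]
 [165 136 102  97  83  92  88  85  86  85  86  84  84  84  94 127 153 156
  157 157 153 141]
 [167 102  97  90  86  87  87  88  87  85  86  86  86  86  84  93 126 153
  157 158 158 152]
 [134 100  97  90  87  88  87  87  86  87  87  87  87  86  85  85  93 127
  155 157 156 152]
 [100  96  90  86  87  88  87  87  86  87  87  87  88  87  86  85  87 112
  154 156 154 154]
 [ 99  97  94  87  86  86  88  87  87  87  88  88  86  87  87  86  86  99
  152 156 156 157]
 [ 95 101 121  91  87  87  87  87  87  87  87  86  87  87  88  86  86  93
  139 154 155 154]
 [105 110 126  90  86  87  87  87  88  87  86  87  88  87  87  87  86  91
  130 155 154 149]
 [154 154 144  91  85  87  87  87  87  87  87  87  87  87  87  86  85  94
  139 156 153 139]
 [157 158 155  99  85  86  88  87  87  87  87  87  87  87  88  86  86  95
  140 152 146 130]
 [154 155 155 127  91  85  86  88  87  87  87  87  87  86  86  86  88 115
  1
[... 361 characters left out ...]
156 153
  139 155 163 126]
 [156 157 156 152 154 157 157 157 157 159 160 158 153 149 151 154 158 153
  144 167 165 108]
 [156 161 159 158 156 156 156 154 152 152 156 159 156 151 150 152 156 142
  155 164 127  99]]
disc [403 208  19  17 201] [412.9 217. ] [[ 467.4 -240.7    0. ]]
fence (112, 374) [[ 515.5 -231.9   12. ]]
fence (200, 414) [[ 481.  -301.8   12. ]]
fence (80, 438) [[ 462.9 -202.7   12. ]]
fence (160, 478) [[ 429.  -265.6   12. ]]
lip [[ 498.2 -241.4  120. ]]
lip [[ 479.1 -276.3  120. ]]
plate low edge [[ 580.2 -186.7  174. ]]
plate low edge [[ 515.6 -304.3  174. ]]
len 138.72813991811176 expected 138.45215780189199 theta -29.517142002089592
[ 465.  -243.6    0. ] [ 465.2 -243.5]
```

The rest works out at about (465,-243.6) with yaw about -29.3°. The rest-to-tab distance is 138.7 mm against 138.5 expected. The target beaker is at about (450,28) and the pot at about (593.5,290), rim height 78. I'll work with tool x along dispenser -x (yaw 150.7°), so the camera side points away from the hopper.

Request:
{"method": "apply_moves", "body": {"steps": [{"tx": 0.2,"ty": -0.2,"tz": -0.1,"jaw": -1},{"tx": 0.2,"ty": -0.2,"tz": -0.1,"jaw": -1},{"tx": 0.2,"ty": -0.2,"jaw": -1},{"tx": 0.2,"ty": -0.2,"jaw": -1},{"tx": 0.2,"ty": -0.2,"jaw": -1},{"tx": 0.2,"ty": -0.2,"jaw": -1},{"tx": 0.2,"ty": -0.2,"jaw": -1}], "grip_force": 15}}

```text
validation failed for argument at $.st...
```

Request:
{"method": "apply_moves", "body": {"steps": [{"az": -0.19,"jaw": -1},{"az": -0.19,"jaw": -1},{"az": -0.19,"jaw": -1},{"az": -0.19,"jaw": -1},{"az": -0.19,"jaw": -1},{"az": -0.19,"jaw": -1},{"az": -0.19,"jaw": -1},{"az": -0.19,"jaw": -1}]}}

```text
validation failed for argument at $.st...
```

Request:
{"method": "apply_moves", "body": {"steps": [{"az": -0.19,"jaw": -1},{"az": -0.19,"jaw": -1},{"az": -0.19,"jaw": -1},{"az": -0.19,"jaw": -1},{"az": -0.19,"jaw": -1},{"az": -0.19,"jaw": -1},{"az": -0.19,"jaw": -1},{"az": 0,"jaw": -1}]}}

```text
validation failed for argument at $.st...
```

Request:
{"method": "apply_moves", "body": {"steps": [{"tx": 0.2,"ty": -0.2,"tz": -0.1,"ax": 0,"ay": 0,"az": 0,"jaw": -1},{"tx": 0.2,"ty": -0.2,"tz": -0.1,"ax": 0,"ay": 0,"az": 0,"jaw": -1},{"tx": 0.2,"ty": -0.2,"tz": 0,"ax": 0,"ay": 0,"az": 0,"jaw": -1},{"tx": 0.2,"ty": -0.2,"tz": 0,"ax": 0,"ay": 0,"az": 0,"jaw": -1},{"tx": 0.2,"ty": -0.2,"tz": 0,"ax": 0,"ay": 0,"az": 0,"jaw": -1},{"tx": 0.2,"ty": -0.2,"tz": 0,"ax": 0,"ay": 0,"az": 0,"jaw": -1},{"tx": 0.2,"ty": -0.2,"tz": 0,"ax": 0,"ay": 0,"az": 0,"jaw": -1}], "grip_force": 15}}

```text
time: 0.85
position: [325.5, -265.6, 224.8]
ee_rot: [0.984, 0.179, 0.0, -0.0]
contact_force: [0.2, -0.6, 0.2]
opening: 94.2
```

Request:
{"method": "apply_moves", "body": {"steps": [{"tx": 0,"ty": 0,"tz": 0,"ax": 0,"ay": 0,"az": -0.19,"jaw": -1},{"tx": 0,"ty": 0,"tz": 0,"ax": 0,"ay": 0,"az": -0.19,"jaw": -1},{"tx": 0,"ty": 0,"tz": 0,"ax": 0,"ay": 0,"az": -0.19,"jaw": -1},{"tx": 0,"ty": 0,"tz": 0,"ax": 0,"ay": 0,"az": -0.19,"jaw": -1},{"tx": 0,"ty": 0,"tz": 0,"ax": 0,"ay": 0,"az": -0.19,"jaw": -1},{"tx": 0,"ty": 0,"tz": 0,"ax": 0,"ay": 0,"az": -0.19,"jaw": -1},{"tx": 0,"ty": 0,"tz": 0,"ax": 0,"ay": 0,"az": -0.19,"jaw": -1},{"tx": 0,"ty": 0,"tz": 0,"ax": 0,"ay": 0,"az": -0.19,"jaw": -1}]}}

```text
time: 1.65
position: [325.1, -267.1, 224.7]
ee_rot: [0.711, 0.704, 0.0, -0.0]
contact_force: [-0.2, 0.0, 0.3]
opening: 93.8
```

Request:
{"method": "apply_moves", "body": {"steps": [{"tx": 0,"ty": 0,"tz": 0,"ax": 0,"ay": 0,"az": -0.19,"jaw": -1},{"tx": 0,"ty": 0,"tz": 0,"ax": 0,"ay": 0,"az": -0.19,"jaw": -1},{"tx": 0,"ty": 0,"tz": 0,"ax": 0,"ay": 0,"az": -0.19,"jaw": -1},{"tx": 0,"ty": 0,"tz": 0,"ax": 0,"ay": 0,"az": -0.19,"jaw": -1},{"tx": 0,"ty": 0,"tz": 0,"ax": 0,"ay": 0,"az": -0.19,"jaw": -1},{"tx": 0,"ty": 0,"tz": 0,"ax": 0,"ay": 0,"az": -0.19,"jaw": -1},{"tx": 0,"ty": 0,"tz": 0,"ax": 0,"ay": 0,"az": -0.19,"jaw": -1},{"tx": 0,"ty": 0,"tz": 0,"ax": 0,"ay": 0,"az": 0,"jaw": -1},{"tx": 0,"ty": 0,"tz": 0,"ax": 0,"ay": 0,"az": 0,"jaw": -1}]}}

```text
time: 2.55
position: [325.2, -267.2, 224.8]
ee_rot: [0.269, 0.963, 0.0, -0.0]
contact_force: [-0.2, -0.7, -0.7]
opening: 93.9
```

```bash
cat >> h.py <<'E'
REST=np.array([465,-243.6]); TH=np.radians(-29.3)
def disp(x,y): 
    c,s=np.cos(TH),np.sin(TH); return REST+[c*x-s*y,s*x+c*y]
def plan(tgt,yawdeg=None,verbose=True):
    from plant import arm
    from scipy.spatial.transform import Rotation as Ro
    st=arm.state(); R=Ro.from_quat(st["ee_rot"]).as_matrix()
    dd=R.T@(np.asarray(tgt,float)-st["position"])
    yaw=np.degrees(np.arctan2(R[1,0],R[0,0]))
    print("t",round(st["time"],2),"pos",st["position"].round(1),"yaw",round(yaw,2),"tilt",(R[:2,2]*57.3).round(2),"q",st["qpos"].round(2),"open",round(st["opening"],1),"F",st["contact_force"].round(1))
    print("shift mm",dd.round(1),"norm units",(dd/150).round(3), "az units", None if yawdeg is None else round(-((yawdeg-yaw+180)%360-180)/45,3))
E
python3 -c "
from h import *
plan([450,28,190],150.7)"
```

```text
t 2.55 pos [ 325.2 -267.2  224.8] yaw 148.74 tilt [-0.01  0.02] q [-0.89 -0.16  1.85  0.    1.45 -1.92] open 93.9 F [-0.2 -0.7 -0.7]
shift mm [ 46.5 317.1  34.9] norm units [0.31  2.114 0.233] az units -0.043
```

Request:
{"method": "apply_moves", "body": {"steps": [{"tx": 0.04,"ty": 0.265,"tz": 0,"ax": 0,"ay": 0,"az": 0,"jaw": -1},{"tx": 0.04,"ty": 0.265,"tz": 0,"ax": 0,"ay": 0,"az": 0,"jaw": -1},{"tx": 0.04,"ty": 0.265,"tz": 0,"ax": 0,"ay": 0,"az": 0,"jaw": -1},{"tx": 0.04,"ty": 0.265,"tz": 0,"ax": 0,"ay": 0,"az": 0,"jaw": -1},{"tx": 0.04,"ty": 0.265,"tz": 0,"ax": 0,"ay": 0,"az": 0,"jaw": -1},{"tx": 0.04,"ty": 0.265,"tz": 0,"ax": 0,"ay": 0,"az": 0,"jaw": -1},{"tx": 0.04,"ty": 0.265,"tz": 0.1,"ax": 0,"ay": 0,"az": 0,"jaw": -1},{"tx": 0.04,"ty": 0.265,"tz": 0.1,"ax": 0,"ay": 0,"az": 0,"jaw": -1},{"tx": 0,"ty": 0,"tz": 0,"ax": 0,"ay": 0,"az": -0.043,"jaw": -1},{"tx": 0,"ty": 0,"tz": 0,"ax": 0,"ay": 0,"az": 0,"jaw": -1}]}}

```text
time: 3.55
position: [448.0, 31.0, 194.3]
ee_rot: [0.251, 0.968, -0.0, -0.001]
contact_force: [-0.0, 0.3, -0.3]
opening: 94.2
```

```bash
cat > snap.py <<'E'
import sys
from h import *
from plant import arm
for n in sys.argv[2:]:
    d=arm.get_image(n); np.savez(f"{n}{sys.argv[1]}.npz",**d); cv2.imwrite(f"pics/{n}{sys.argv[1]}.png",d["pixels"][:,:,::-1])
E
python3 snap.py 1 wrist top
python3 - <<'E'
from h import *
np.set_printoptions(precision=1,suppress=True)
for n in ["wrist1.npz","top1.npz"]:
    d=load(n)
    for c,s,ct in comps(col(d,*BLUE)):
        P,_=cloud(d,c); t=P[(P[:,2]>101)&(P[:,2]<110)]
        if len(t)>10: print(n,ct,s[4],t.mean(0),len(t),circ(t))
plan([450,28,82],150.7)
E
```

```text
wrist1.npz [311.  206.4] 5246 [450.9  24.5 105.3] 1014 (array([447.9,  26.2]), np.float64(31.865561599112727))
wrist1.npz [272.  317.3] 3810 [529.7 -65.1 105. ] 441 (array([548.5, -77.5]), np.float64(31.87410136702372))
top1.npz [365.8 184.9] 215 [546.5 -95.7 104.7] 33 (array([550.1, -76. ]), np.float64(31.37803853003191))
top1.npz [323.3 223. ] 246 [430.   33.5 104.6] 28 (array([450. ,  28.2]), np.float64(31.737122439251124))
top1.npz [464.5 233.5] 556 [ 405.8 -363.4  104.1] 56 (array([ 404.4, -367.3]), np.float64(31.70522130395552))
top1.npz [427.6 293.3] 530 [ 240.6 -244.8  104.2] 73 (array([ 240.5, -248.5]), np.float64(31.582531512527755))
t 3.65 pos [448.4  29.6 195.1] yaw 150.74 tilt [ 0. -0.] q [-0.1 -0.1  1.8 -0.   1.4 -1.2] open 93.7 F [ 0.7 -0.4  0.8]
shift mm [ -2.2  -0.6 113.1] norm units [-0.  -0.   0.8] az units 0.001
```

View pics/wrist1.png

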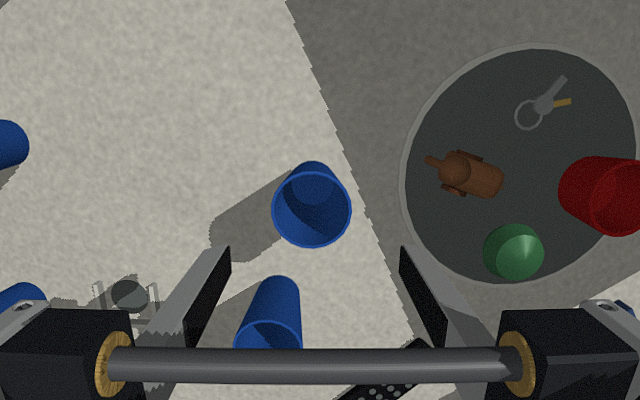

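The wrist view shows the target's rim at (311,206), between the fingers. The two cameras agree to 2 mm, at about (449,27.3). Going down to grasp height 82.

Request:
{"method": "apply_moves", "body": {"steps": [{"tx": -0.011,"ty": -0.011,"tz": 0.15,"ax": 0,"ay": 0,"az": 0,"jaw": -1},{"tx": 0,"ty": 0,"tz": 0.2,"ax": 0,"ay": 0,"az": 0,"jaw": -1},{"tx": 0,"ty": 0,"tz": 0.2,"ax": 0,"ay": 0,"az": 0,"jaw": -1},{"tx": 0,"ty": 0,"tz": 0.2,"ax": 0,"ay": 0,"az": 0,"jaw": -1},{"tx": 0,"ty": 0,"tz": 0,"ax": 0,"ay": 0,"az": 0,"jaw": -1}]}}

```text
time: 4.15
position: [445.2, 26.9, 79.3]
ee_rot: [0.253, 0.967, -0.001, -0.004]
contact_force: [-0.1, 0.2, -1.0]
opening: 93.8
```

Request:
{"method": "apply_moves", "body": {"steps": [{"tx": 0,"ty": 0,"tz": 0,"ax": 0,"ay": 0,"az": 0,"jaw": 1},{"tx": 0,"ty": 0,"tz": 0,"ax": 0,"ay": 0,"az": 0,"jaw": 1},{"tx": 0,"ty": 0,"tz": 0,"ax": 0,"ay": 0,"az": 0,"jaw": 1},{"tx": 0,"ty": 0,"tz": 0,"ax": 0,"ay": 0,"az": 0,"jaw": 1},{"tx": 0,"ty": 0,"tz": 0,"ax": 0,"ay": 0,"az": 0,"jaw": 1},{"tx": 0,"ty": 0,"tz": 0,"ax": 0,"ay": 0,"az": 0,"jaw": 1}]}}

```text
time: 4.75
position: [450.5, 27.1, 84.1]
ee_rot: [0.252, 0.968, -0.0, 0.002]
contact_force: [-0.5, -1.8, 6.2]
opening: 67.0
```

```bash
python3 snap.py 2 wrist; python3 -c "
from h import *
plan([*disp(-130,0),110],150.7)"
```

```text
t 4.8 pos [450.5  27.1  84.1] yaw 150.87 tilt [ 0.18 -0.06] q [-0.13  0.07  1.95 -0.    1.12 -1.19] open 66.9 F [-1.1 -1.4  7. ]
shift mm [ -14.6 -229.   -26. ] norm units [-0.097 -1.527 -0.173] az units 0.004
```

View pics/wrist2.png

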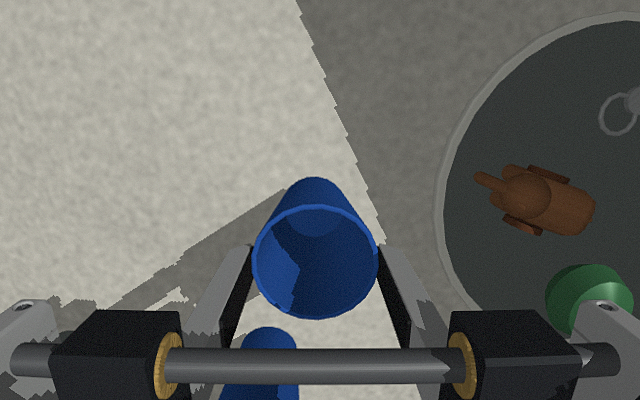

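The rim at (315,262) sits centred between the pads, opening 67 mm. Lifting and carrying it to the entry point on the open side of the rest.

Request:
{"method": "apply_moves", "body": {"steps": [{"tx": 0,"ty": 0,"tz": -0.05,"ax": 0,"ay": 0,"az": 0,"jaw": 1},{"tx": 0,"ty": 0,"tz": -0.07,"ax": 0,"ay": 0,"az": 0,"jaw": 1},{"tx": 0,"ty": 0,"tz": -0.07,"ax": 0,"ay": 0,"az": 0,"jaw": 1},{"tx": -0.01,"ty": -0.13,"tz": 0,"ax": 0,"ay": 0,"az": 0,"jaw": 1},{"tx": -0.02,"ty": -0.25,"tz": 0,"ax": 0,"ay": 0,"az": 0,"jaw": 1},{"tx": -0.02,"ty": -0.3,"tz": 0,"ax": 0,"ay": 0,"az": 0,"jaw": 1},{"tx": -0.02,"ty": -0.3,"tz": 0,"ax": 0,"ay": 0,"az": 0,"jaw": 1},{"tx": -0.02,"ty": -0.3,"tz": 0,"ax": 0,"ay": 0,"az": 0,"jaw": 1},{"tx": -0.01,"ty": -0.25,"tz": 0,"ax": 0,"ay": 0,"az": 0,"jaw": 1},{"tx": 0,"ty": 0,"tz": 0,"ax": 0,"ay": 0,"az": 0,"jaw": 1}]}}

```text
time: 5.8
position: [349.3, -184.0, 112.1]
ee_rot: [0.255, 0.967, -0.001, 0.001]
contact_force: [0.0, 0.4, -0.7]
opening: 66.8
```

```bash
python3 snap.py 3 wrist scene top; python3 -c "
from h import *
np.set_printoptions(precision=1,suppress=True)
plan([*disp(0,0),86],150.7)
for n in ['wrist3.npz','top3.npz','scene3.npz']:
    d=load(n)
    for c,s,ct in comps(col(d,*BLUE)):
        P,_=cloud(d,c)
        print(n,ct,s[4],P.min(0),P.max(0))
        t=P[(P[:,2]>120)]
        if len(t)>10: print(circ(t))
d=load('wrist3.npz');g=cv2.cvtColor(d['pixels'],cv2.COLOR_RGB2GRAY)
"
```

```text
t 5.95 pos [ 350.5 -179.9  111.4] yaw 150.82 tilt [0. 0.] q [-0.7 -0.1  2.   0.   1.2 -1.8] open 66.9 F [ 0.5 -0.4 -1.2]
shift mm [-131.     0.1   25.4] norm units [-0.9  0.   0.2] az units 0.003
wrist3.npz [131.4 136.3] 13249 [ 172.4 -309.5    0.1] [ 272.5 -217.6  108.3]
wrist3.npz [314.5 253.3] 13171 [ 313.6 -273.7    2.2] [ 386.4 -150.5  136.3]
(array([ 347. , -183.7]), np.float64(31.655092226160516))
wrist3.npz [522.9 310.1] 803 [ 340.8 -130.6   -0.8] [605.4 -25.2 238.8]
(array([ 348.3, -126.6]), np.float64(7.3256228009573965))
wrist3.npz [183.2 315.9] 142 [ 378.2 -362.9    1.8] [ 389.  -347.1   31.6]
top3.npz [299.9  89.6] 48 [815.9  91.8  16.9] [942.1 104.   32.1]
top3.npz [292.7 115.1] 43 [788.9  89.1   9.3] [810.7 167.9  28.6]
top3.npz [264.4 118.6] 40 [781.6 173.9   9.1] [790.4 250.6  26.9]
top3.npz [360.4 184.9] 474 [ 518.  -107.3   -3.1] [582.4 -43.6 110.7]
top3.npz [469.4 229.7] 293 [ 374.4 -400.6    0. ] [ 436.9 -336.4  111.1]
top3.npz [402.3 260.7] 85 [ 318.8 -200.6   27.1] [ 347.9 -158.2  136.5]
(array([ 348.2, -177.4]), np.float64(29.346484912560065))
top3.npz [421.1 
[... 247 characters left out ...]
2.4  227.6]
(array([-506.8, -957.3]), np.float64(39.686904837125525))
scene3.npz [71.4 58.4] 139 [ -501.7 -1063.3    54.8] [ -454.7 -1028.1   197.4]
(array([ -477.1, -1046.1]), np.float64(14.78826974178646))
scene3.npz [225.3 165.8] 62 [ 107.8 -312.9    1.2] [ 359.3 -230.   226.4]
scene3.npz [240.5 177.6] 134 [ 216.9 -247.4    5.7] [ 379.5 -169.2  135.4]
(array([ 349.2, -182.7]), np.float64(30.11316192750591))
scene3.npz [254.8 195.4] 72 [ 358.4 -170.6   35.7] [ 378.7 -149.4  125. ]
scene3.npz [192.5 196.9] 91 [ 370.3 -380.7   62.4] [ 421.3 -335.2  105.4]
scene3.npz [270.4 232.8] 81 [ 518.2 -107.7   43. ] [579.8 -82.1 105.4]
scene3.npz [285.4 244.3] 70 [523.6 -74.7   5.1] [581.2 -44.9 105. ]
```

View pics/wrist3.png

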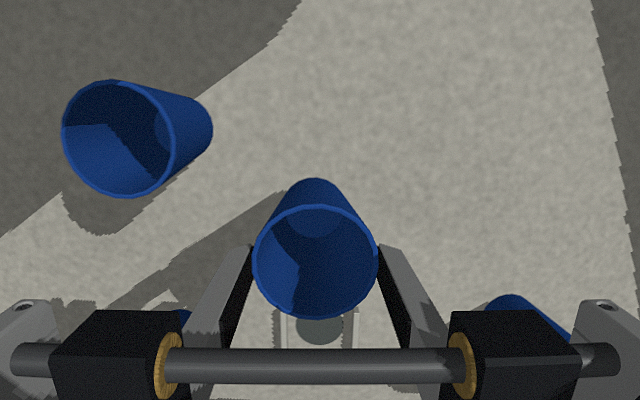

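View pics/scene3.png

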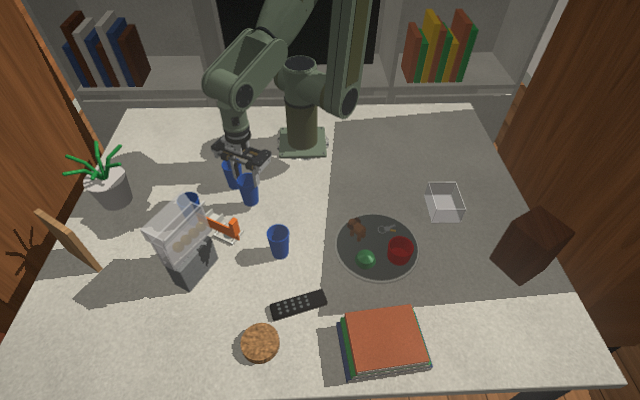

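View pics/top3.png

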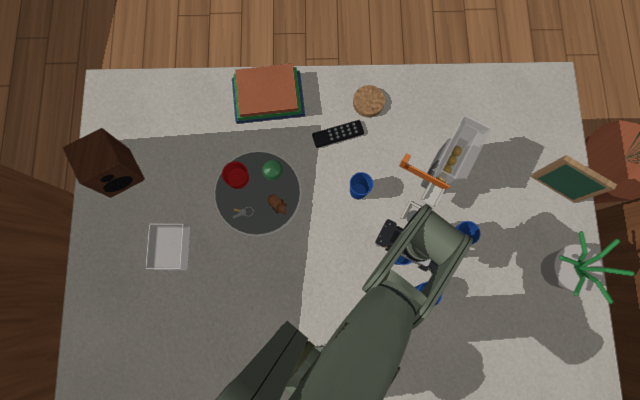

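```bash
python3 -c "
from h import *
np.set_printoptions(precision=1,suppress=True)
d=load('wrist3.npz');g=cv2.cvtColor(d['pixels'],cv2.COLOR_RGB2GRAY)
print(g[300:350:4,270:370:3])
cv2.imwrite('pics/w3c.png',cv2.resize(d['pixels'][290:350,250:390,::-1],None,fx=5,fy=5))
print(plane(d,[[297,325],[343,325],[320,345]],0))
def ind(p): 
    c,s=np.cos(TH),np.sin(TH); v=np.asarray(p)[:,:2]-REST; return v@np.array([[c,-s],[s,c]])
print(ind(plane(d,[[297,325],[343,325],[320,345]],0)))
print('fence inner arms z12',ind(plane(d,[[285,320],[353,320]],12)))
"
```

```text
[[ 59  57  47  52  58  53  48  50  21  32  28  29  29  27  23  25  28  30
   34  22  19  33  37  25  32  28  42  24  36  42  33 168 157 158]
 [156  48  69  62  47  54  52  47  19  27  19  25  16  17  31  22  26  24
   30  32  25  29  36  39  35  30  27  40  36  62 164 158 156 160]
 [158 160 130  33  68  55  46  49  24  31  19  24  25  20  22  19  28  32
   33  37  27  25  37  34  24  39  42  32 116 109 160 158 156 156]
 [149 103  94  90 142  61  62  37  30  24  24  20  23  30  16  26  36  28
   26  38  34  26  43  37  31  67  94  94 107 116 155 154 159 156]
 [162  96  91  96 166 157 150 165  74  37  38  40  39  41  39  35  35  42
   45  31  40  39  43  83 162  90  93  90 157 165 145 152 156 159]
 [169  99  90  88 166 159 142 143 152  72  80  79  81  80  76  71  62  82
   80  81  78  76  80  76  78  93  94  89 160 162 144 154 152 162]
 [151  91  99  86 163 162 153 156 154  74  75  81  83  77  81  76  78  79
   80  74  75  75  73  80  74  86  88  88 166 168 148 153 153 157]
 [153  88  93  84 167 165 146 148 154  70  73  76  76  77  79  80  76  77
   77  69  80  74  77  74  68  94  91  
[... 204 characters left out ...]
48 152  91  74  81  74  76  75  72  74
   75  77  72  80  74 130 107  89  97  84 172 164 158 153 152 155]
 [145 137  91  87 163 167 147 157 159 157 150 137  76  79  76  74  80  78
   83  76  75  78 156 152  91  95  92  87 165 164 156 162 161 157]
 [150 128  90  90 164 162 140 148 148 152 156 151 152 150 137  88  73  69
  107 155 156 155 154 150  91  93  92  90 161 159 149 149 159 152]
 [ 80  72  57  58  93  97  81  94  86  95  99 100  97  99  97  98 100  97
  100  98  97  99  98  92  73  59  56  55  91  84  87  84  84  85]]
[[ 454.4 -265.2    0. ]
 [ 477.1 -224.9    0. ]
 [ 486.9 -256.8    0. ]]
[[  1.3 -24. ]
 [  1.4  22.2]
 [ 25.5  -0.8]]
fence inner arms z12 [[-12.9 -34.7]
 [-12.8  30.7]]
```

View pics/w3c.png

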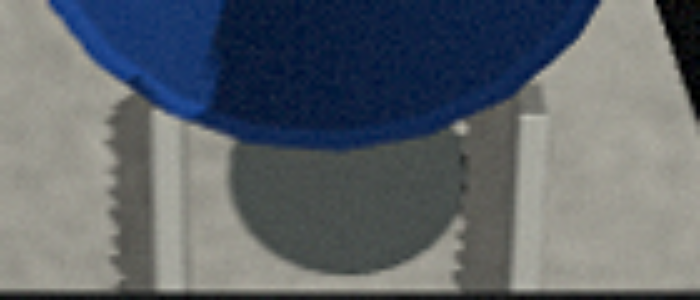

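The rest disc and fence seen from the wrist agree with the estimate to about 1 mm. Lowering, then sliding in.

Request:
{"method": "apply_moves", "body": {"steps": [{"tx": 0,"ty": 0,"tz": 0.08,"ax": 0,"ay": 0,"az": 0,"jaw": 1},{"tx": 0,"ty": 0,"tz": 0.076,"ax": 0,"ay": 0,"az": 0,"jaw": 1},{"tx": -0.05,"ty": -0.004,"tz": 0,"ax": 0,"ay": 0,"az": 0,"jaw": 1},{"tx": -0.1,"ty": 0,"tz": 0,"ax": 0,"ay": 0,"az": 0,"jaw": 1},{"tx": -0.1,"ty": 0,"tz": 0,"ax": 0,"ay": 0,"az": 0,"jaw": 1},{"tx": -0.1,"ty": 0,"tz": 0,"ax": 0,"ay": 0,"az": 0,"jaw": 1},{"tx": 0,"ty": 0,"tz": 0,"ax": 0,"ay": 0,"az": 0,"jaw": 1}]}}

```text
time: 6.65
position: [397.9, -207.0, 87.6]
ee_rot: [0.251, 0.968, -0.0, 0.001]
contact_force: [-1.1, -0.7, -0.8]
opening: 66.7
```

```bash
python3 snap.py 4 wrist scene; python3 -c "
from h import *
plan([*disp(0,-0.7),84],150.7)"
```

```text
t 6.75 pos [ 395.8 -205.6   87.1] yaw 150.92 tilt [-0.08  0.06] q [-0.67  0.06  1.95 -0.    1.13 -1.74] open 66.8 F [-0.4  0.2 -0.9]
shift mm [-79.   -0.2   2.9] norm units [-0.526 -0.001  0.02 ] az units 0.005
```

View pics/wrist4.png

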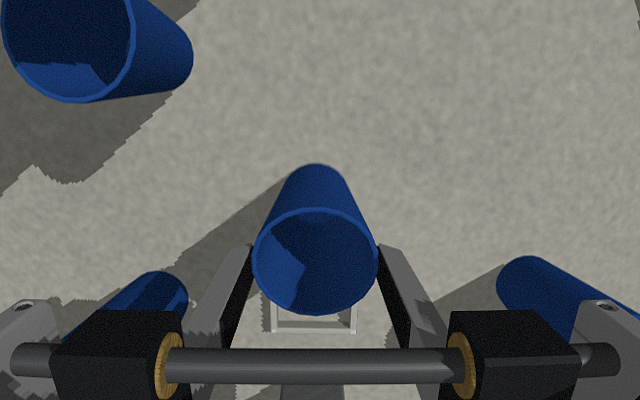

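The fence at (272–357, 300–332) is centred on the beaker at 315. Sliding on.

Request:
{"method": "apply_moves", "body": {"steps": [{"tx": -0.1,"ty": 0,"tz": 0,"ax": 0,"ay": 0,"az": 0,"jaw": 1},{"tx": -0.12,"ty": 0,"tz": 0,"ax": 0,"ay": 0,"az": 0,"jaw": 1},{"tx": -0.12,"ty": 0,"tz": 0,"ax": 0,"ay": 0,"az": 0,"jaw": 1},{"tx": -0.1,"ty": 0,"tz": 0,"ax": 0,"ay": 0,"az": 0,"jaw": 1},{"tx": -0.08,"ty": 0,"tz": 0,"ax": 0,"ay": 0,"az": 0,"jaw": 1},{"tx": 0,"ty": 0,"tz": 0,"ax": 0,"ay": 0,"az": 0,"jaw": 1},{"tx": 0,"ty": 0,"tz": 0,"ax": 0,"ay": 0,"az": 0,"jaw": 1}]}}

```text
time: 7.45
position: [463.3, -243.7, 87.3]
ee_rot: [0.251, 0.968, 0.0, -0.001]
contact_force: [-0.4, 0.2, -0.8]
opening: 67.2
```

```bash
python3 snap.py 5 wrist scene; python3 -c "
from h import *
plan([*disp(0,-0.7),84],150.7)
d=load('scene5.npz');cv2.imwrite('pics/s5c.png',cv2.resize(d['pixels'][150:290,140:290,::-1],None,fx=4,fy=4))"
```

```text
t 7.55 pos [ 463.1 -243.6   87.3] yaw 150.86 tilt [-0.06  0.05] q [-0.65  0.22  1.77 -0.    1.16 -1.71] open 66.8 F [ 0.5  0.6 -1.8]
shift mm [-1.6  0.2  3.3] norm units [-0.011  0.002  0.022] az units 0.004
```

View pics/wrist5.png

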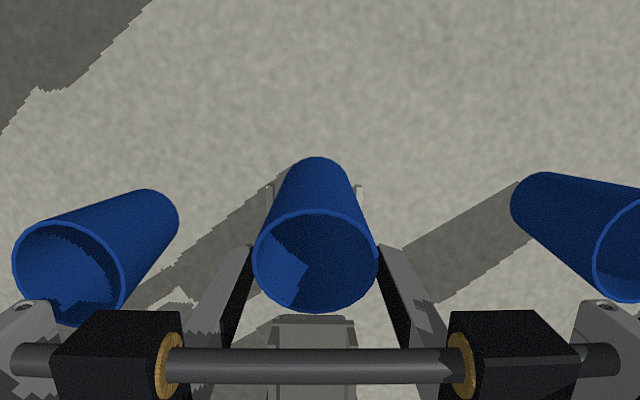

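View pics/s5c.png

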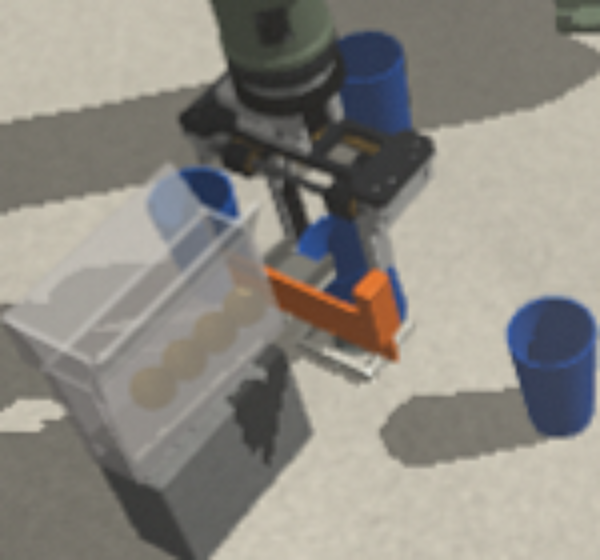

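Centred in the fence, with the chute lip just behind the rim. Lowering to contact, then opening.

Request:
{"method": "apply_moves", "body": {"steps": [{"tx": -0.01,"ty": 0,"tz": 0.01,"ax": 0,"ay": 0,"az": 0,"jaw": 1},{"tx": 0,"ty": 0,"tz": 0.01,"ax": 0,"ay": 0,"az": 0,"jaw": 1},{"tx": 0,"ty": 0,"tz": 0.007,"ax": 0,"ay": 0,"az": 0,"jaw": 1},{"tx": 0,"ty": 0,"tz": 0,"ax": 0,"ay": 0,"az": 0,"jaw": 1},{"tx": 0,"ty": 0,"tz": 0,"ax": 0,"ay": 0,"az": 0,"jaw": 1}]}}

```text
time: 8.05
position: [467.2, -246.5, 86.4]
ee_rot: [0.252, 0.968, -0.001, 0.003]
contact_force: [-0.6, 0.2, 9.0]
opening: 66.4
```

Request:
{"method": "apply_moves", "body": {"steps": [{"tx": 0,"ty": 0,"tz": 0,"ax": 0,"ay": 0,"az": 0,"jaw": -1},{"tx": 0,"ty": 0,"tz": 0,"ax": 0,"ay": 0,"az": 0,"jaw": -1},{"tx": 0,"ty": 0,"tz": 0,"ax": 0,"ay": 0,"az": 0,"jaw": -1},{"tx": 0,"ty": 0,"tz": 0,"ax": 0,"ay": 0,"az": 0,"jaw": -1},{"tx": 0,"ty": 0,"tz": 0,"ax": 0,"ay": 0,"az": 0,"jaw": -1},{"tx": 0,"ty": 0,"tz": 0,"ax": 0,"ay": 0,"az": 0,"jaw": -1}]}}

```text
time: 8.65
position: [465.1, -244.9, 83.3]
ee_rot: [0.252, 0.968, 0.0, -0.0]
contact_force: [-0.9, -0.2, 0.3]
opening: 94.6
```

```bash
python3 snap.py 6 wrist; python3 -c "
from h import *
np.set_printoptions(precision=1,suppress=True)
plan([*disp(0,-0.7),84],150.7)
d=load('wrist6.npz')
for c,s,ct in comps(col(d,*BLUE)):
    P,_=cloud(d,c);t=P[(P[:,2]>100)&(P[:,2]<112)]
    if len(t)>20: print(ct,circ(t),t[:,2].max())
"
```

```text
t 8.7 pos [ 465.2 -245.    83.4] yaw 150.86 tilt [-0.  0.] q [-0.7  0.2  1.8  0.   1.1 -1.7] open 94.0 F [0.8 0.5 0.4]
shift mm [ 0.9  0.4 -0.6] norm units [ 0.  0. -0.] az units 0.003
[317.3 223.4] (array([ 446.2, -234.1]), np.float64(31.61597935046788)) 107.93162072321361
[586.8 225.8] (array([547.9, -79.1]), np.float64(31.507421071168885)) 107.59329281537373
[ 90.4 250. ] (array([ 403.1, -369.2]), np.float64(31.930863878456464)) 108.6645903040782
```

View pics/wrist6.png

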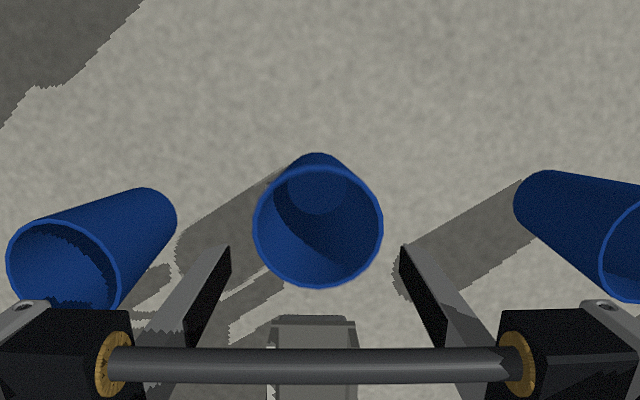

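```bash
python3 snap.py 7 scene top; python3 -c "
from h import *
d=load('wrist6.npz');cv2.imwrite('pics/w6c.png',cv2.resize(d['pixels'][130:350,200:440,::-1],None,fx=2.7,fy=2.7))
d=load('scene7.npz');cv2.imwrite('pics/s7c.png',cv2.resize(d['pixels'][150:290,140:290,::-1],None,fx=4,fy=4))"
```

```text
(no output)
```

View pics/w6c.png

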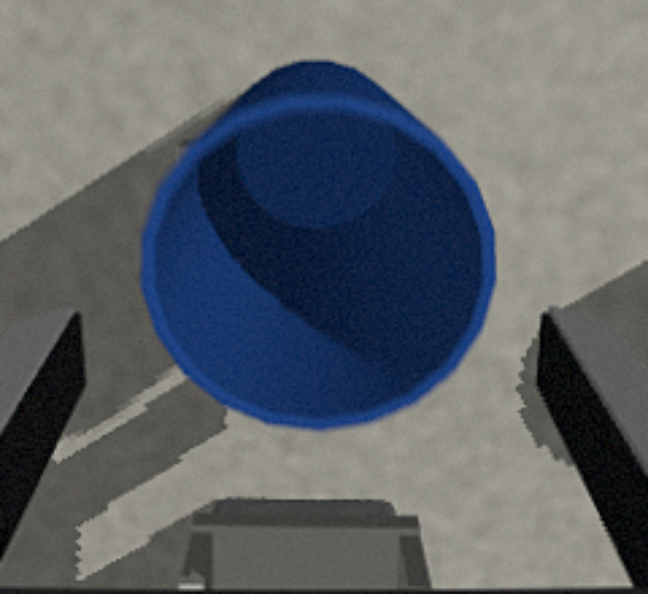

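View pics/s7c.png

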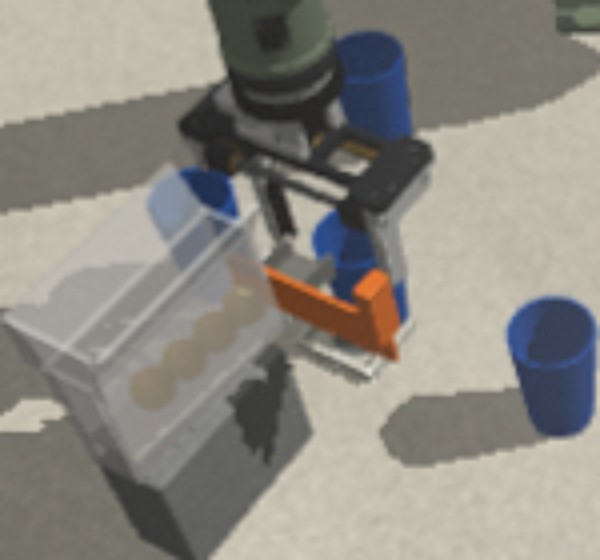

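View pics/top7.png

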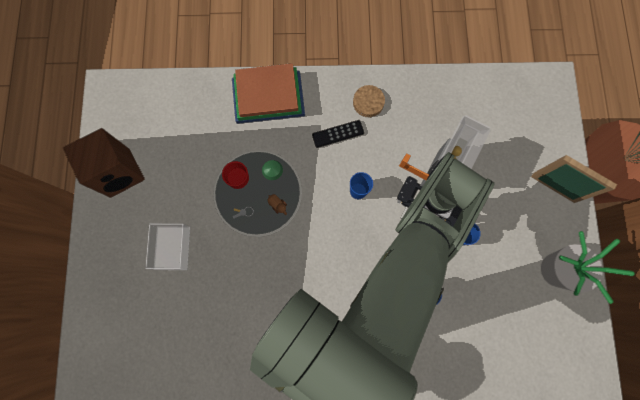

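```bash
python3 -c "
from h import *
np.set_printoptions(precision=2,suppress=True)
for n in ['1','2','3','4','5','6']:
    d=load(f'wrist{n}.npz')
    cs=[x for x in comps(col(d,*BLUE),2000) if 290<x[2][0]<340]
    c=cs[0][0]
    P,uv=cloud(d,c)
    # rim outer boundary: hull lower half points
    cn=max(cv2.findContours(c.astype(np.uint8),cv2.RETR_EXTERNAL,cv2.CHAIN_APPROX_NONE)[0],key=cv2.contourArea)
    print(n,cs[0][2],cs[0][1],'zmax99',np.percentile(P[:,2],99.5))
    # rim points: front edge (bottom of image) and side z
    v=uv[:,1]; u=uv[:,0]
    vb=v.max(); b=P[v>=vb-2]; print('  front rim',b.mean(0),'left',P[u<=u.min()+2].mean(0),'right',P[u>=u.max()-2].mean(0))
"
```

```text
1 [311.   206.39] [ 271  161   81   87 5246] zmax99 107.10360459967949
  front rim [480.14   8.45  95.5 ] left [433.66  -3.38 100.64] right [463.45  54.27 105.97]
2 [314.43 252.77] [  251   177   128   143 13242] zmax99 107.20965626718679
  front rim [476.93  10.78 106.33] left [431.92  -1.15 106.24] right [463.09  56.52 105.59]
3 [314.49 253.32] [  251   178   128   142 13171] zmax99 135.21027268643982
  front rim [ 376.   -200.45  134.11] left [ 331.3  -212.89  132.59] right [ 361.96 -154.53  133.42]
4 [314.67 245.68] [  251   164   128   152 13955] zmax99 114.1097458321157
  front rim [ 424.64 -222.88  105.94] left [ 378.81 -234.87  109.84] right [ 409.6  -177.31  109.9 ]
5 [314.98 241.7 ] [  251   157   128   157 14401] zmax99 115.1106195734605
  front rim [ 489.83 -259.22  104.03] left [ 443.93 -271.36  109.47] right [ 475.06 -214.06  110.09]
6 [317.27 223.43] [  252   153   132   136 13289] zmax99 107.19483333953124
  front rim [ 487.17 -257.16   81.72] left [ 430.46 -262.21  106.07] right [ 465.08 -204.88   96.53]
```

The wrist rim heights show the beaker tilted about 10° in the grip, with its foot dragging on the table during the slide. On release it stood up about 20 mm short. I'll regrasp and move it in again, slower and with more clearance.

Request:
{"method": "apply_moves", "body": {"steps": [{"tx": 0.05,"ty": 0.01,"tz": 0,"ax": 0,"ay": 0,"az": 0,"jaw": -1},{"tx": 0.05,"ty": 0.005,"tz": 0,"ax": 0,"ay": 0,"az": 0,"jaw": -1},{"tx": 0.045,"ty": 0,"tz": 0,"ax": 0,"ay": 0,"az": 0,"jaw": -1},{"tx": 0,"ty": 0,"tz": 0,"ax": 0,"ay": 0,"az": 0,"jaw": -1},{"tx": 0,"ty": 0,"tz": 0,"ax": 0,"ay": 0,"az": 0,"jaw": -1}]}}

```text
time: 9.3
position: [447.3, -232.4, 83.7]
ee_rot: [0.252, 0.968, -0.0, 0.0]
contact_force: [-0.0, 0.5, 0.6]
opening: 94.1
```

Request:
{"method": "apply_moves", "body": {"steps": [{"tx": 0,"ty": 0,"tz": 0,"ax": 0,"ay": 0,"az": 0,"jaw": 1},{"tx": 0,"ty": 0,"tz": 0,"ax": 0,"ay": 0,"az": 0,"jaw": 1},{"tx": 0,"ty": 0,"tz": 0,"ax": 0,"ay": 0,"az": 0,"jaw": 1},{"tx": 0,"ty": 0,"tz": 0,"ax": 0,"ay": 0,"az": 0,"jaw": 1},{"tx": 0,"ty": 0,"tz": 0,"ax": 0,"ay": 0,"az": 0,"jaw": 1},{"tx": 0,"ty": 0,"tz": 0,"ax": 0,"ay": 0,"az": 0,"jaw": 1}]}}

```text
time: 9.9
position: [447.4, -232.6, 83.6]
ee_rot: [0.252, 0.968, -0.0, -0.0]
contact_force: [0.2, 0.3, -0.6]
opening: 66.8
```

Request:
{"method": "apply_moves", "body": {"steps": [{"tx": 0,"ty": 0,"tz": -0.02,"ax": 0,"ay": 0,"az": 0,"jaw": 1},{"tx": 0,"ty": 0,"tz": -0.016,"ax": 0,"ay": 0,"az": 0,"jaw": 1},{"tx": 0,"ty": 0,"tz": 0,"ax": 0,"ay": 0,"az": 0,"jaw": 1},{"tx": 0,"ty": 0,"tz": 0,"ax": 0,"ay": 0,"az": 0,"jaw": 1}]}}

```text
time: 10.3
position: [447.5, -232.5, 89.1]
ee_rot: [0.252, 0.968, -0.0, 0.0]
contact_force: [0.2, 0.2, -1.9]
opening: 66.6
```

```bash
cat > rim.py <<'E'
import sys
from h import *
np.set_printoptions(precision=1,suppress=True)
d=load(f'wrist{sys.argv[1]}.npz')
c,s,ct=[x for x in comps(col(d,*BLUE),2000) if 290<x[2][0]<340][0]
P,uv=cloud(d,c); u,v=uv.T
print(ct,s,'z99.5',np.percentile(P[:,2],99.5),'front',P[v>=v.max()-2].mean(0),'left',P[u<=u.min()+2].mean(0),'right',P[u>=u.max()-2].mean(0))
E
python3 snap.py 8 wrist; python3 rim.py 8;python3 -c "
from h import *
plan([*disp(0,-0.7),84],150.7)"
```

```text
[314.5 255.7] [  251   180   128   143 13242] z99.5 112.7173220920779 front [ 475.5 -249.4  111.8] left [ 429.9 -261.1  112. ] right [ 461.4 -203.9  111.2]
t 10.35 pos [ 447.4 -232.4   89. ] yaw 150.86 tilt [-0.    0.01] q [-0.65  0.17  1.82  0.    1.15 -1.71] open 66.5 F [ 0.1 -0.3 -0.2]
shift mm [-20.8  -1.9   5. ] norm units [-0.139 -0.013  0.033] az units 0.003
```

View pics/wrist8.png

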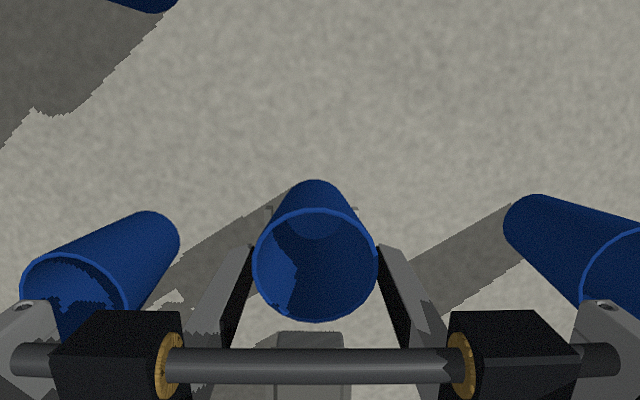

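The rim is level at about 111, so the beaker is upright. Slide in, then lower.

Request:
{"method": "apply_moves", "body": {"steps": [{"tx": -0.03,"ty": -0.005,"tz": 0,"ax": 0,"ay": 0,"az": 0,"jaw": 1},{"tx": -0.03,"ty": -0.005,"tz": 0,"ax": 0,"ay": 0,"az": 0,"jaw": 1},{"tx": -0.03,"ty": 0,"tz": 0,"ax": 0,"ay": 0,"az": 0,"jaw": 1},{"tx": -0.03,"ty": 0,"tz": 0,"ax": 0,"ay": 0,"az": 0,"jaw": 1},{"tx": -0.02,"ty": 0,"tz": 0,"ax": 0,"ay": 0,"az": 0,"jaw": 1},{"tx": 0,"ty": 0,"tz": 0,"ax": 0,"ay": 0,"az": 0,"jaw": 1},{"tx": 0,"ty": 0,"tz": 0.015,"ax": 0,"ay": 0,"az": 0,"jaw": 1},{"tx": 0,"ty": 0,"tz": 0.01,"ax": 0,"ay": 0,"az": 0,"jaw": 1},{"tx": 0,"ty": 0,"tz": 0.01,"ax": 0,"ay": 0,"az": 0,"jaw": 1},{"tx": 0,"ty": 0,"tz": 0,"ax": 0,"ay": 0,"az": 0,"jaw": 1}]}}

```text
time: 11.35
position: [465.0, -244.0, 83.7]
ee_rot: [0.252, 0.968, 0.0, -0.0]
contact_force: [-0.0, 0.4, -0.5]
opening: 66.4
```

```bash
python3 snap.py 9 wrist; python3 rim.py 9;python3 -c "
from h import *
plan([*disp(0,-0.7),84],150.7)"
```

```text
[314.5 255.7] [  251   180   128   141 13227] z99.5 107.29196426498066 front [ 492.3 -260.2  106.2] left [ 447.5 -272.7  106.4] right [ 479.1 -215.6  105.8]
t 11.4 pos [ 464.9 -243.9   83.7] yaw 150.86 tilt [-0.01  0.01] q [-0.65  0.22  1.77  0.    1.15 -1.71] open 66.6 F [ 0.1  0.3 -0.7]
shift mm [ 0.1 -0.4 -0.3] norm units [ 0.001 -0.003 -0.002] az units 0.004
```

The rim is level and at table height. Release and rise straight up.

Request:
{"method": "apply_moves", "body": {"steps": [{"tx": 0,"ty": 0,"tz": 0,"ax": 0,"ay": 0,"az": 0,"jaw": -1},{"tx": 0,"ty": 0,"tz": 0,"ax": 0,"ay": 0,"az": 0,"jaw": -1},{"tx": 0,"ty": 0,"tz": 0,"ax": 0,"ay": 0,"az": 0,"jaw": -1},{"tx": 0,"ty": 0,"tz": 0,"ax": 0,"ay": 0,"az": 0,"jaw": -1},{"tx": 0,"ty": 0,"tz": 0,"ax": 0,"ay": 0,"az": 0,"jaw": -1},{"tx": 0,"ty": 0,"tz": 0,"ax": 0,"ay": 0,"az": 0,"jaw": -1}]}}

```text
time: 12.0
position: [465.0, -244.0, 83.8]
ee_rot: [0.252, 0.968, -0.0, 0.0]
contact_force: [0.1, -0.1, -0.5]
opening: 94.2
```

```bash
python3 snap.py 10 wrist; python3 rim.py 10;python3 -c "
from h import *
plan([*disp(80,113),207],150.7)"
```

```text
[313.6 255.2] [  251   180   126   141 13183] z99.5 107.04701152618786 front [ 492.2 -260.9  106.1] left [ 447.3 -272.8  106. ] right [ 478.4 -216.2  105.9]
t 12.05 pos [ 465.1 -244.    83.8] yaw 150.86 tilt [ 0.01 -0.  ] q [-0.65  0.22  1.77  0.    1.15 -1.71] open 93.8 F [-0.   0.7  0.1]
shift mm [ -80.   113.1 -123.2] norm units [-0.534  0.754 -0.821] az units 0.004
```

View pics/wrist10.png

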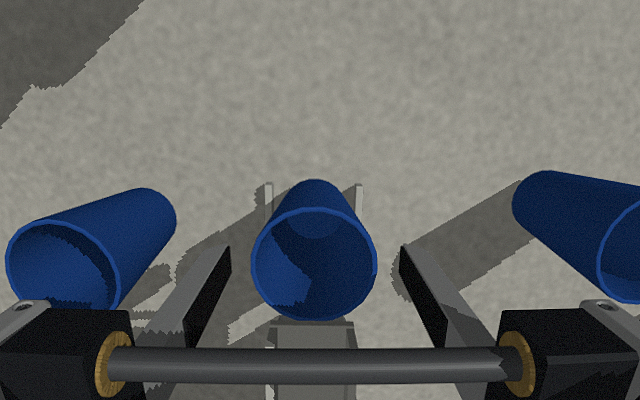

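The beaker stands centred between the fence arms at (268) and (358). Going up and over to the tab.

Request:
{"method": "apply_moves", "body": {"steps": [{"tx": 0,"ty": 0,"tz": -0.1,"ax": 0,"ay": 0,"az": 0,"jaw": -1},{"tx": 0,"ty": 0,"tz": -0.2,"ax": 0,"ay": 0,"az": 0,"jaw": -1},{"tx": 0,"ty": 0,"tz": -0.3,"ax": 0,"ay": 0,"az": 0,"jaw": -1},{"tx": 0,"ty": 0,"tz": -0.3,"ax": 0,"ay": 0,"az": 0,"jaw": 0},{"tx": 0,"ty": 0,"tz": -0.3,"ax": 0,"ay": 0,"az": 0,"jaw": 0},{"tx": 0,"ty": 0.25,"tz": -0.05,"ax": 0,"ay": 0,"az": 0,"jaw": 0},{"tx": 0,"ty": 0.25,"tz": 0,"ax": 0,"ay": 0,"az": 0,"jaw": 0},{"tx": -0.03,"ty": 0.25,"tz": 0,"ax": 0,"ay": 0,"az": 0,"jaw": 0},{"tx": -0.25,"ty": 0,"tz": 0,"ax": 0,"ay": 0,"az": 0,"jaw": 0},{"tx": -0.25,"ty": 0,"tz": 0,"ax": 0,"ay": 0,"az": 0,"jaw": 0}]}}

```text
time: 13.05
position: [590.4, -183.1, 271.8]
ee_rot: [0.25, 0.968, -0.0, 0.0]
contact_force: [0.4, 0.2, -0.1]
opening: 47.4
```

Request:
{"method": "apply_moves", "body": {"steps": [{"tx": 0,"ty": 0,"tz": 0,"ax": 0,"ay": 0,"az": 0,"jaw": 0},{"tx": 0,"ty": 0,"tz": 0,"ax": 0,"ay": 0,"az": 0,"jaw": 0}]}}

```text
time: 13.25
position: [589.0, -184.4, 270.1]
ee_rot: [0.252, 0.968, 0.0, -0.001]
contact_force: [-0.7, 0.1, 0.4]
opening: 46.9
```

```bash
python3 snap.py 11 wrist scene; python3 -c "
from h import *
np.set_printoptions(precision=1,suppress=True)
plan([*disp(80,113),205],150.7)
d=load('wrist11.npz')
m=cv2.inRange(hsv(d),np.array((6,150,80)),np.array((16,255,255)))>0
for c,s,ct in comps(m,200):
    P,_=cloud(d,c);t=P[P[:,2]>210];print(ct,s)
    if len(t)>5:print(t.mean(0),t.min(0),t.max(0),len(t))
print(disp(80,113))
"
```

```text
t 13.35 pos [ 588.5 -184.1  271.2] yaw 150.85 tilt [-0.  0.] q [-0.4  0.2  1.3  0.   1.6 -1.5] open 47.0 F [-0.7  0.2  0.4]
shift mm [-1.5  0.7 66.2] norm units [-0.   0.   0.4] az units 0.003
[249.4 203.9] [ 151  191  171   47 3125]
[ 588.  -186.9  216.5] [ 576.  -197.8  210. ] [ 602.1 -176.9  218.9] 580
[628.6 232. ] [ 608  195   32   91 1028]
[ 590.1 -184.2]
```

View pics/wrist11.png

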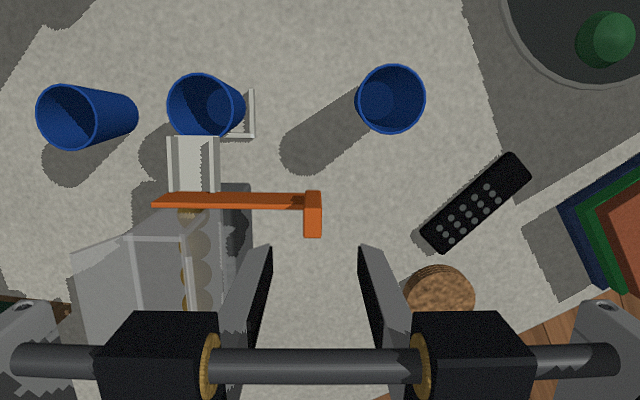

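View pics/scene11.png

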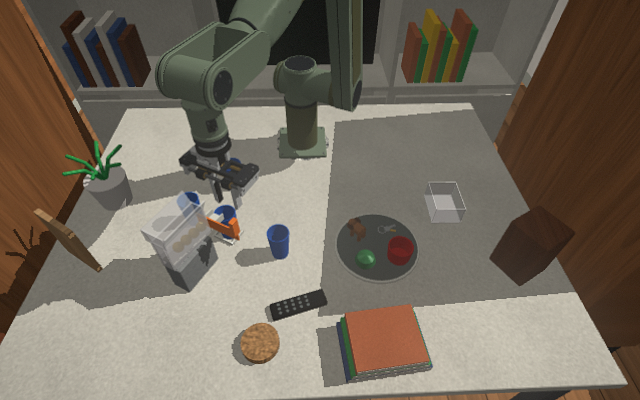

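The tab at (313,215) is centred between the fingers and measures about (590,-184.4), as expected. Descend and pinch.

Request:
{"method": "apply_moves", "body": {"steps": [{"tx": -0.01,"ty": 0.003,"tz": 0.12,"ax": 0,"ay": 0,"az": 0,"jaw": 0},{"tx": 0,"ty": 0,"tz": 0.12,"ax": 0,"ay": 0,"az": 0,"jaw": 0},{"tx": 0,"ty": 0,"tz": 0.12,"ax": 0,"ay": 0,"az": 0,"jaw": 0},{"tx": 0,"ty": 0,"tz": 0.08,"ax": 0,"ay": 0,"az": 0,"jaw": 0},{"tx": 0,"ty": 0,"tz": 0,"ax": 0,"ay": 0,"az": 0,"jaw": 0},{"tx": 0,"ty": 0,"tz": 0,"ax": 0,"ay": 0,"az": 0,"jaw": 0}]}}

```text
time: 13.95
position: [590.7, -184.8, 206.1]
ee_rot: [0.252, 0.968, -0.0, 0.0]
contact_force: [0.2, 0.5, -0.1]
opening: 47.0
```

Request:
{"method": "apply_moves", "body": {"steps": [{"tx": 0,"ty": 0,"tz": 0,"ax": 0,"ay": 0,"az": 0,"jaw": 1},{"tx": 0,"ty": 0,"tz": 0,"ax": 0,"ay": 0,"az": 0,"jaw": 1},{"tx": 0,"ty": 0,"tz": 0,"ax": 0,"ay": 0,"az": 0,"jaw": 1},{"tx": 0,"ty": 0,"tz": 0,"ax": 0,"ay": 0,"az": 0,"jaw": 1},{"tx": 0,"ty": 0,"tz": 0,"ax": 0,"ay": 0,"az": 0,"jaw": 1},{"tx": 0,"ty": 0,"tz": 0,"ax": 0,"ay": 0,"az": 0,"jaw": 1}]}}

```text
time: 14.55
position: [591.2, -185.0, 205.9]
ee_rot: [0.252, 0.968, 0.0, 0.001]
contact_force: [-0.3, -0.3, 2.3]
opening: 2.6
```

```bash
python3 snap.py 12 top; python3 -c "
from h import *
plan([*disp(80,113),205],150.7)"
```

```text
t 14.6 pos [ 591.3 -184.9  205.9] yaw 150.85 tilt [ 0.07 -0.01] q [-0.44  0.29  1.41  0.    1.43 -1.51] open 0.9 F [-0.1  0.2  3.5]
shift mm [1.4 0.  0.9] norm units [0.009 0.    0.006] az units 0.003
```

View pics/top12.png

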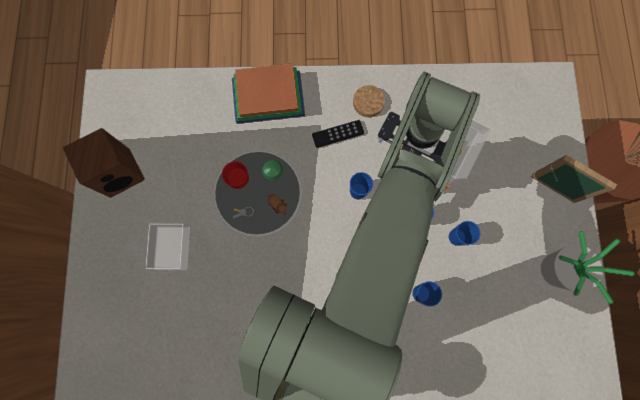

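```bash
python3 snap.py 13 wrist scene; python3 -c "
from h import *
d=load('scene13.npz');cv2.imwrite('pics/s13c.png',cv2.resize(d['pixels'][130:270,150:290,::-1],None,fx=4,fy=4))"
```

```text
(no output)
```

View pics/wrist13.png

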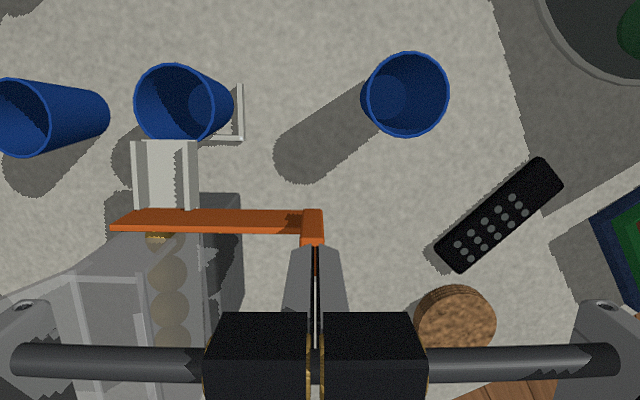

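View pics/s13c.png

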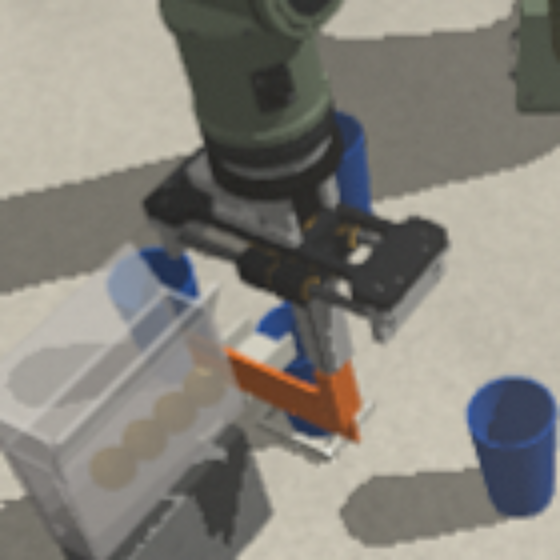

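```bash
python3 -c "
from h import *
np.set_printoptions(precision=1,suppress=True)
c,s=np.cos(TH),np.sin(TH)
def ind(p): 
    v=p[:,:2]-REST; return np.c_[v@np.array([[c,-s],[s,c]]),p[:,2]]
d=load('wrist13.npz')
P,uv=cloud(d); P=ind(P)
D={(u,v):p for (u,v),p in zip(map(tuple,uv),P)}
for v in range(205,275,4): print(v,[None if (u,v) not in D else D[(u,v)].round(0).tolist() for u in (300,306,313,320,326)])
"
```

```text
205 [[114.0, 95.0, 0.0], [114.0, 102.0, 1.0], [114.0, 110.0, 1.0], [114.0, 118.0, 2.0], [114.0, 125.0, 1.0]]
209 [[119.0, 95.0, 1.0], [69.0, 106.0, 165.0], [69.0, 111.0, 165.0], [69.0, 116.0, 164.0], [119.0, 125.0, 2.0]]
213 [[78.0, 101.0, 144.0], [69.0, 106.0, 174.0], [69.0, 111.0, 173.0], [69.0, 116.0, 173.0], [124.0, 125.0, 1.0]]
217 [[78.0, 101.0, 154.0], [69.0, 107.0, 182.0], [69.0, 111.0, 181.0], [69.0, 115.0, 181.0], [129.0, 125.0, 2.0]]
221 [[78.0, 102.0, 163.0], [70.0, 107.0, 189.0], [69.0, 111.0, 189.0], [69.0, 115.0, 189.0], [134.0, 126.0, 0.0]]
225 [[78.0, 102.0, 171.0], [69.0, 107.0, 197.0], [69.0, 111.0, 196.0], [69.0, 115.0, 197.0], [139.0, 126.0, 1.0]]
229 [[71.0, 103.0, 199.0], [69.0, 107.0, 205.0], [69.0, 111.0, 204.0], [70.0, 115.0, 202.0], [144.0, 126.0, 0.0]]
233 [[70.0, 104.0, 208.0], [69.0, 107.0, 211.0], [70.0, 111.0, 209.0], [69.0, 115.0, 210.0], [149.0, 126.0, 2.0]]
237 [[70.0, 104.0, 215.0], [70.0, 107.0, 215.0], [70.0, 111.0, 215.0], [69.0, 115.0, 216.0], [154.0, 126.0, 2.0]]
241 [None, [71.0, 107.0, 218.0], [71.0, 111.0, 217.0], [72.0, 115.0, 216.0], [160
[... 220 characters left out ...]
.0], [72.0, 118.0, 226.0]]
253 [[72.0, 105.0, 230.0], [72.0, 108.0, 231.0], [73.0, 111.0, 228.0], [72.0, 115.0, 231.0], [72.0, 118.0, 231.0]]
257 [[73.0, 105.0, 235.0], [72.0, 108.0, 237.0], [74.0, 111.0, 233.0], [72.0, 115.0, 236.0], [72.0, 118.0, 235.0]]
261 [[72.0, 105.0, 240.0], [72.0, 108.0, 241.0], [74.0, 111.0, 237.0], [73.0, 115.0, 240.0], [72.0, 118.0, 241.0]]
265 [[72.0, 105.0, 245.0], None, [74.0, 111.0, 242.0], [72.0, 115.0, 245.0], [72.0, 117.0, 245.0]]
269 [[73.0, 105.0, 248.0], [73.0, 108.0, 248.0], [74.0, 111.0, 246.0], [72.0, 115.0, 249.0], [72.0, 117.0, 250.0]]
273 [[72.0, 105.0, 252.0], [72.0, 108.0, 253.0], [74.0, 111.0, 249.0], [72.0, 115.0, 253.0], [72.0, 117.0, 253.0]]
```

```bash
python3 -c "
from h import *
from plant import arm
np.set_printoptions(precision=1,suppress=True)
c,s=np.cos(TH),np.sin(TH)
def ind(p): 
    v=p[:,:2]-REST; return np.c_[v@np.array([[c,-s],[s,c]]),p[:,2]]
print(arm.nose_length)
for n in ('wrist11','wrist10'):
  d=load(n+'.npz')
  P,uv=cloud(d); P=ind(P)
  D={(u,v):p for (u,v),p in zip(map(tuple,uv),P)}
  print(n)
  for v in range(238,300,5): print(v,[None if (u,v) not in D else D[(u,v)].round(0).tolist() for u in ((264,268,272,360,364,368) if n=='wrist11' else (226,230,402,406))])
"
```

```text
19.0
wrist11
238 [[178.0, 41.0, 1.0], [178.0, 46.0, 2.0], [178.0, 52.0, 1.0], [178.0, 175.0, 1.0], [178.0, 181.0, 0.0], [178.0, 186.0, 0.0]]
243 [[186.0, 40.0, 1.0], [70.0, 86.0, 283.0], [185.0, 52.0, 2.0], [185.0, 175.0, 2.0], [185.0, 181.0, 1.0], [185.0, 186.0, 2.0]]
248 [[70.0, 85.0, 288.0], [72.0, 86.0, 285.0], [193.0, 51.0, 2.0], [71.0, 136.0, 286.0], [70.0, 138.0, 288.0], [69.0, 139.0, 290.0]]
253 [[70.0, 85.0, 295.0], [72.0, 87.0, 292.0], [201.0, 51.0, 0.0], [72.0, 135.0, 292.0], [70.0, 137.0, 295.0], [70.0, 139.0, 295.0]]
258 [[70.0, 86.0, 301.0], [71.0, 88.0, 298.0], [79.0, 88.0, 283.0], [73.0, 135.0, 294.0], None, [70.0, 138.0, 300.0]]
263 [[71.0, 87.0, 304.0], [75.0, 88.0, 297.0], [81.0, 88.0, 283.0], [75.0, 135.0, 296.0], [71.0, 136.0, 304.0], [70.0, 137.0, 306.0]]
268 [[72.0, 87.0, 309.0], [77.0, 88.0, 299.0], [85.0, 88.0, 283.0], [79.0, 135.0, 295.0], [71.0, 135.0, 309.0], [71.0, 136.0, 311.0]]
273 [[73.0, 88.0, 312.0], [79.0, 88.0, 300.0], [87.0, 88.0, 284.0], [81.0, 135.0, 296.0], [74.0, 135.0, 309.0], [71.0, 136.0, 315.0]]
278 [[75.0, 88.0, 313.0], [81.0, 88.0, 302.0
[... 1044 characters left out ...]
.0, 46.0, 108.0]]
263 [[-2.0, -48.0, 106.0], [2.0, -48.0, 98.0], [-0.0, 46.0, 102.0], [-3.0, 46.0, 109.0]]
268 [[1.0, -48.0, 107.0], [5.0, -48.0, 99.0], [3.0, 46.0, 102.0], [-1.0, 46.0, 109.0]]
273 [[4.0, -48.0, 107.0], [7.0, -48.0, 100.0], [6.0, 46.0, 102.0], [1.0, 46.0, 111.0]]
278 [[6.0, -48.0, 108.0], [63.0, -74.0, 2.0], [8.0, 46.0, 103.0], [4.0, 46.0, 111.0]]
283 [[9.0, -48.0, 109.0], [68.0, -75.0, 2.0], [67.0, 75.0, 2.0], [6.0, 46.0, 114.0]]
288 [[73.0, -79.0, 1.0], [72.0, -75.0, 3.0], [72.0, 75.0, 2.0], [73.0, 79.0, 0.0]]
293 [[78.0, -79.0, 1.0], [78.0, -76.0, 1.0], [78.0, 76.0, 1.0], [78.0, 79.0, 1.0]]
298 [[83.0, -79.0, 2.0], [82.0, -76.0, 2.0], [82.0, 76.0, 1.0], [82.0, 79.0, 2.0]]
```

The depth readings disagree with the stated tool length. In wrist10 and wrist11 the fingertips are about 12 mm above the reported TCP height, not 19 mm below, so the pads closed just above the tab (tips at about 217, tab top 216). It also explains the earlier shallow beaker grip. I'll correct heights by 31 mm: tip at 186 means a reported z of 174.

Request:
{"method": "apply_moves", "body": {"steps": [{"tx": 0,"ty": 0,"tz": -0.1,"ax": 0,"ay": 0,"az": 0,"jaw": 1},{"tx": 0.005,"ty": 0,"tz": -0.05,"ax": 0,"ay": 0,"az": 0,"jaw": 0},{"tx": 0,"ty": 0,"tz": 0,"ax": 0,"ay": 0,"az": 0,"jaw": 0},{"tx": 0,"ty": 0,"tz": 0,"ax": 0,"ay": 0,"az": 0,"jaw": 0},{"tx": 0,"ty": 0,"tz": 0,"ax": 0,"ay": 0,"az": 0,"jaw": 0},{"tx": 0,"ty": 0,"tz": 0.12,"ax": 0,"ay": 0,"az": 0,"jaw": 0},{"tx": 0,"ty": 0,"tz": 0.12,"ax": 0,"ay": 0,"az": 0,"jaw": 0},{"tx": 0,"ty": 0,"tz": 0.08,"ax": 0,"ay": 0,"az": 0,"jaw": 0},{"tx": 0,"ty": 0,"tz": 0,"ax": 0,"ay": 0,"az": 0,"jaw": 0},{"tx": 0,"ty": 0,"tz": 0,"ax": 0,"ay": 0,"az": 0,"jaw": 0}]}}

```text
time: 15.7
position: [590.1, -184.4, 179.6]
ee_rot: [0.252, 0.968, 0.0, -0.0]
contact_force: [-0.4, -0.1, 0.6]
opening: 46.8
```

```bash
python3 snap.py 14 wrist scene; python3 -c "
from h import *
plan([*disp(80,113),174],150.7)
d=load('scene14.npz');cv2.imwrite('pics/s14c.png',cv2.resize(d['pixels'][130:270,150:290,::-1],None,fx=4,fy=4))"
```

```text
t 15.8 pos [ 590.8 -184.8  180.8] yaw 150.86 tilt [ 0.09 -0.04] q [-0.44  0.31  1.44  0.    1.39 -1.5 ] open 47.5 F [ 0.3 -0.3 -0.2]
shift mm [0.9 0.1 6.8] norm units [0.006 0.001 0.045] az units 0.003
```

View pics/wrist14.png

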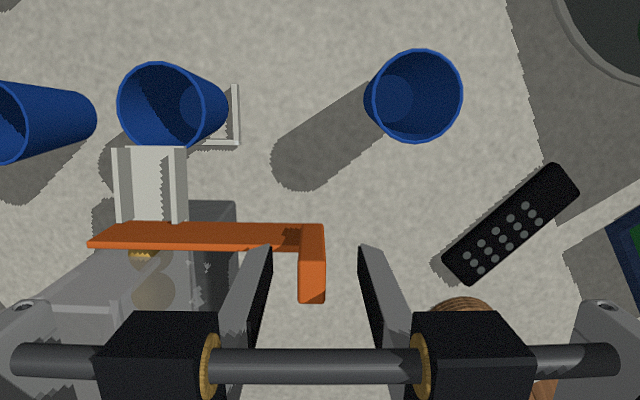

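View pics/s14c.png

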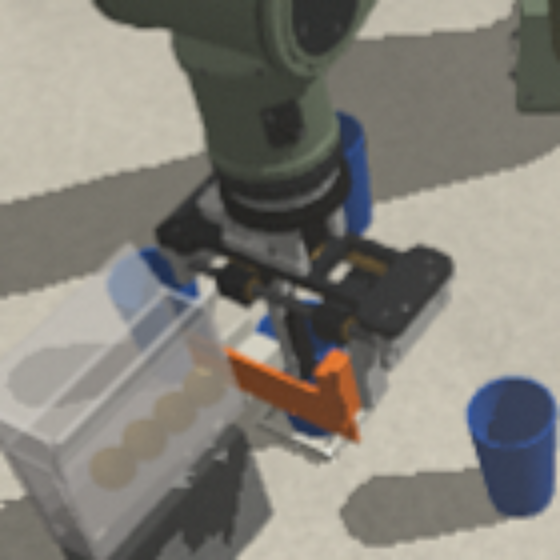

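The tab now sits between the fingers at (312,275). Pinching it.

Request:
{"method": "apply_moves", "body": {"steps": [{"tx": 0,"ty": 0,"tz": 0.02,"ax": 0,"ay": 0,"az": 0,"jaw": 0},{"tx": 0,"ty": 0,"tz": 0,"ax": 0,"ay": 0,"az": 0,"jaw": 0.5},{"tx": 0,"ty": 0,"tz": 0,"ax": 0,"ay": 0,"az": 0,"jaw": 1},{"tx": 0,"ty": 0,"tz": 0,"ax": 0,"ay": 0,"az": 0,"jaw": 1},{"tx": 0,"ty": 0,"tz": 0,"ax": 0,"ay": 0,"az": 0,"jaw": 1},{"tx": 0,"ty": 0,"tz": 0,"ax": 0,"ay": 0,"az": 0,"jaw": 1},{"tx": 0,"ty": 0,"tz": 0,"ax": 0,"ay": 0,"az": 0,"jaw": 1}]}}

```text
time: 16.5
position: [590.0, -184.8, 176.8]
ee_rot: [0.252, 0.968, -0.0, -0.0]
contact_force: [-0.7, -1.4, 0.7]
opening: 14.1
```

Opening 14.1 mm equals the tab thickness. Sliding open.

Request:
{"method": "apply_moves", "body": {"steps": [{"tx": 0,"ty": 0.06,"tz": 0,"ax": 0,"ay": 0,"az": 0,"jaw": 1},{"tx": 0,"ty": 0.08,"tz": 0,"ax": 0,"ay": 0,"az": 0,"jaw": 1},{"tx": 0,"ty": 0.08,"tz": 0,"ax": 0,"ay": 0,"az": 0,"jaw": 1},{"tx": 0,"ty": 0.07,"tz": 0,"ax": 0,"ay": 0,"az": 0,"jaw": 1},{"tx": 0,"ty": 0.04,"tz": 0,"ax": 0,"ay": 0,"az": 0,"jaw": 1},{"tx": 0,"ty": 0.01,"tz": 0,"ax": 0,"ay": 0,"az": 0,"jaw": 1},{"tx": 0,"ty": 0,"tz": 0,"ax": 0,"ay": 0,"az": 0,"jaw": 1},{"tx": 0,"ty": 0,"tz": 0,"ax": 0,"ay": 0,"az": 0,"jaw": 1}]}}

```text
time: 17.3
position: [614.0, -143.2, 176.8]
ee_rot: [0.252, 0.968, -0.004, -0.0]
contact_force: [-3.9, -11.7, 0.3]
opening: 13.9
```

Request:
{"method": "apply_moves", "body": {"steps": [{"tx": 0,"ty": 0,"tz": 0,"ax": 0,"ay": 0,"az": 0,"jaw": 1},{"tx": 0,"ty": 0,"tz": 0,"ax": 0,"ay": 0,"az": 0,"jaw": 1},{"tx": 0,"ty": 0,"tz": 0,"ax": 0,"ay": 0,"az": 0,"jaw": 1},{"tx": 0,"ty": 0,"tz": 0,"ax": 0,"ay": 0,"az": 0,"jaw": 1},{"tx": 0,"ty": 0,"tz": 0,"ax": 0,"ay": 0,"az": 0,"jaw": 1},{"tx": 0,"ty": 0,"tz": 0,"ax": 0,"ay": 0,"az": 0,"jaw": 1},{"tx": 0,"ty": 0,"tz": 0,"ax": 0,"ay": 0,"az": 0,"jaw": 1},{"tx": 0,"ty": 0,"tz": 0,"ax": 0,"ay": 0,"az": 0,"jaw": 1},{"tx": 0,"ty": 0,"tz": 0,"ax": 0,"ay": 0,"az": 0,"jaw": 1},{"tx": 0,"ty": 0,"tz": 0,"ax": 0,"ay": 0,"az": 0,"jaw": 1}]}}

```text
time: 18.3
position: [614.0, -143.3, 176.8]
ee_rot: [0.252, 0.968, -0.003, -0.0]
contact_force: [-2.9, -10.7, 0.4]
opening: 14.2
```

```bash
python3 snap.py 15 wrist scene; python3 -c "
from h import *
plan([*disp(80,113),174],150.7)
d=load('scene15.npz');cv2.imwrite('pics/s15c.png',cv2.resize(d['pixels'][130:270,150:290,::-1],None,fx=4,fy=4))"
```

```text
t 18.4 pos [ 614.  -143.3  176.8] yaw 150.81 tilt [-0.15 -0.37] q [-0.36  0.34  1.42 -0.01  1.39 -1.42] open 14.3 F [ -4.  -10.1  -0.7]
shift mm [  0.9 -47.4   3.1] norm units [ 0.006 -0.316  0.021] az units 0.002
```

View pics/wrist15.png

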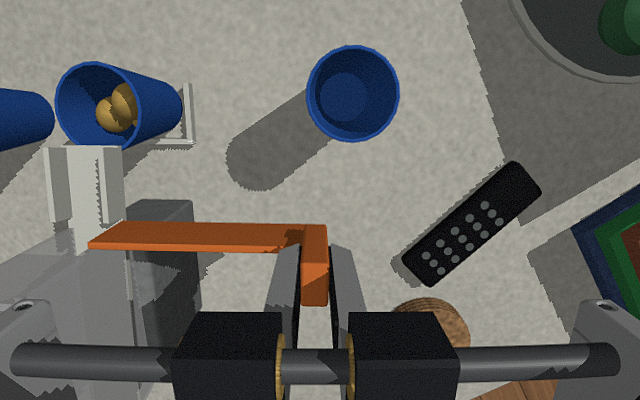

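View pics/s15c.png

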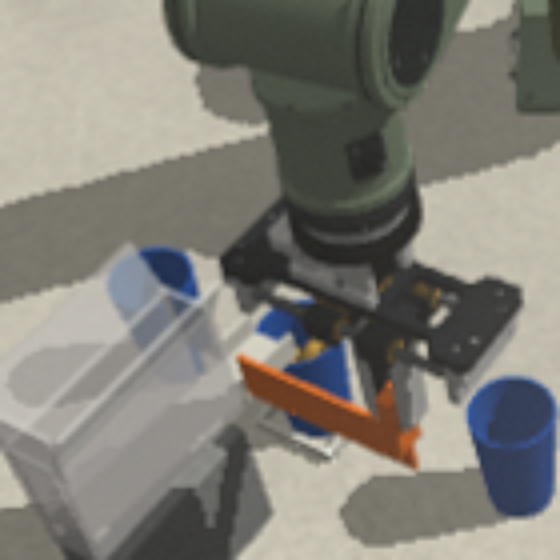

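The hopper is empty and the sweets are in the beaker, visible at (118,108). Sliding the shutter closed.

Request:
{"method": "apply_moves", "body": {"steps": [{"tx": 0,"ty": -0.06,"tz": 0,"ax": 0,"ay": 0,"az": 0,"jaw": 1},{"tx": 0,"ty": -0.08,"tz": 0,"ax": 0,"ay": 0,"az": 0,"jaw": 1},{"tx": 0,"ty": -0.08,"tz": 0,"ax": 0,"ay": 0,"az": 0,"jaw": 1},{"tx": 0,"ty": -0.07,"tz": 0,"ax": 0,"ay": 0,"az": 0,"jaw": 1},{"tx": 0,"ty": -0.05,"tz": 0,"ax": 0,"ay": 0,"az": 0,"jaw": 1},{"tx": 0,"ty": -0.015,"tz": 0,"ax": 0,"ay": 0,"az": 0,"jaw": 1},{"tx": 0,"ty": 0,"tz": 0,"ax": 0,"ay": 0,"az": 0,"jaw": 1},{"tx": 0,"ty": 0,"tz": 0,"ax": 0,"ay": 0,"az": 0,"jaw": 1},{"tx": 0,"ty": 0,"tz": 0,"ax": 0,"ay": 0,"az": 0,"jaw": 1}]}}

```text
time: 19.3
position: [588.9, -186.6, 176.9]
ee_rot: [0.251, 0.968, -0.0, -0.0]
contact_force: [2.1, -0.6, -0.1]
opening: 14.4
```

Request:
{"method": "apply_moves", "body": {"steps": [{"tx": 0,"ty": -0.012,"tz": 0,"ax": 0,"ay": 0,"az": 0,"jaw": 1},{"tx": 0,"ty": -0.012,"tz": 0,"ax": 0,"ay": 0,"az": 0,"jaw": 1},{"tx": 0,"ty": 0,"tz": 0,"ax": 0,"ay": 0,"az": 0,"jaw": 1},{"tx": 0,"ty": 0,"tz": 0,"ax": 0,"ay": 0,"az": 0,"jaw": 1}]}}

```text
time: 19.7
position: [588.8, -186.7, 176.8]
ee_rot: [0.251, 0.968, 0.003, 0.001]
contact_force: [7.0, 6.8, -0.4]
opening: 13.9
```

```bash
python3 -c "
from h import *
plan([*disp(80,113),174],150.7)"
```

```text
t 19.7 pos [ 588.8 -186.7  176.8] yaw 150.93 tilt [0.17 0.26] q [-0.45  0.31  1.45  0.01  1.38 -1.51] open 13.9 F [ 7.   6.8 -0.4]
shift mm [0.1 2.7 2.9] norm units [0.001 0.018 0.019] az units 0.005
```

Force of 9 N against the stop with no further travel, so it is closed. Releasing and going up.

Request:
{"method": "apply_moves", "body": {"steps": [{"tx": 0,"ty": 0.01,"tz": 0,"ax": 0,"ay": 0,"az": 0,"jaw": 1},{"tx": 0,"ty": 0,"tz": 0,"ax": 0,"ay": 0,"az": 0,"jaw": 0.2},{"tx": 0,"ty": 0,"tz": 0,"ax": 0,"ay": 0,"az": 0,"jaw": 0.2},{"tx": 0,"ty": 0,"tz": 0,"ax": 0,"ay": 0,"az": 0,"jaw": 0.2},{"tx": 0,"ty": 0,"tz": 0,"ax": 0,"ay": 0,"az": 0,"jaw": 0.2},{"tx": 0,"ty": 0.01,"tz": -0.15,"ax": 0,"ay": 0,"az": 0,"jaw": 0.2},{"tx": 0,"ty": 0,"tz": -0.25,"ax": 0,"ay": 0,"az": 0,"jaw": 0.2},{"tx": 0,"ty": 0,"tz": -0.25,"ax": 0,"ay": 0,"az": 0,"jaw": 0.2},{"tx": 0,"ty": 0,"tz": 0,"ax": 0,"ay": 0,"az": 0,"jaw": 0.2},{"tx": 0,"ty": 0,"tz": 0,"ax": 0,"ay": 0,"az": 0,"jaw": 0.2}]}}

```text
time: 20.7
position: [589.1, -187.4, 275.6]
ee_rot: [0.252, 0.968, -0.0, 0.001]
contact_force: [-0.6, 0.6, -0.5]
opening: 37.6
```

```bash
python3 snap.py 16 wrist scene; python3 -c "
from h import *
np.set_printoptions(precision=1,suppress=True)
plan([*disp(-20,-0.7),270],150.7)
for n in ('wrist11','wrist16','scene0','scene16'):
  d=load(n+'.npz')
  m=cv2.inRange(hsv(d),np.array((6,150,80)),np.array((16,255,255)))>0
  for c,s,ct in comps(m,200):
    P,_=cloud(d,c);t=P[(P[:,2]>211)&(P[:,0]>550)&(P[:,1]<0)]
    if len(t)>5:print(n,t.mean(0),t.min(0),t.max(0),len(t))
"
```

```text
t 20.8 pos [ 587.8 -186.7  272.6] yaw 150.85 tilt [-0.2  0.1] q [-0.5  0.2  1.3 -0.   1.6 -1.5] open 37.4 F [-0.  -0.2 -0.3]
shift mm [  99.5 -110.2    2.9] norm units [ 0.7 -0.7  0. ] az units 0.003
wrist11 [ 588.2 -187.   216.7] [ 576.1 -197.8  211.4] [ 602.1 -176.9  218.9] 568
wrist16 [ 587.8 -187.1  216.7] [ 576.  -197.9  211. ] [ 601.1 -176.8  219.2] 544
scene0 [ 592.1 -185.6  214.5] [ 580.7 -194.8  211.3] [ 604.  -177.   217.6] 38
scene16 [ 592.  -185.3  214. ] [ 580.5 -194.8  211.2] [ 605.9 -176.7  218.1] 39
```

View pics/wrist16.png

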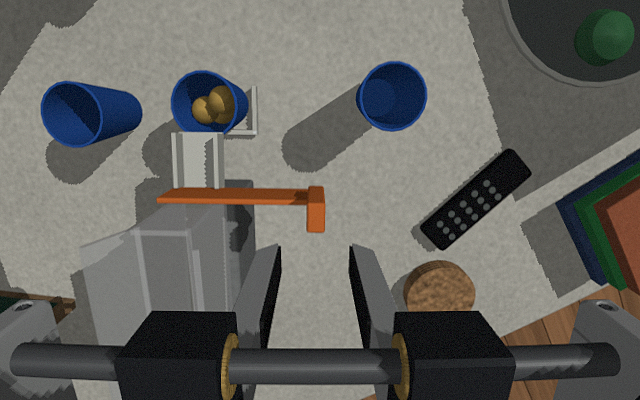

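The tab is back exactly at its closed position in both cameras. Sweets show in the beaker at (213,103). Returning above the beaker.

Request:
{"method": "apply_moves", "body": {"steps": [{"tx": 0.265,"ty": 0,"tz": 0,"ax": 0,"ay": 0,"az": 0,"jaw": -1},{"tx": 0.265,"ty": 0,"tz": 0,"ax": 0,"ay": 0,"az": 0,"jaw": -1},{"tx": 0,"ty": -0.245,"tz": 0,"ax": 0,"ay": 0,"az": 0,"jaw": -1},{"tx": 0,"ty": -0.245,"tz": 0,"ax": 0,"ay": 0,"az": 0,"jaw": -1},{"tx": 0,"ty": -0.245,"tz": 0,"ax": 0,"ay": 0,"az": 0,"jaw": -1},{"tx": 0,"ty": 0,"tz": 0.2,"ax": 0,"ay": 0,"az": 0,"jaw": -1},{"tx": 0,"ty": 0,"tz": 0.2,"ax": 0,"ay": 0,"az": 0,"jaw": -1},{"tx": 0,"ty": 0,"tz": 0.2,"ax": 0,"ay": 0,"az": 0,"jaw": -1},{"tx": 0,"ty": 0,"tz": 0,"ax": 0,"ay": 0,"az": 0,"jaw": -1},{"tx": 0,"ty": 0,"tz": 0,"ax": 0,"ay": 0,"az": 0,"jaw": -1}]}}

```text
time: 21.8
position: [464.6, -243.8, 182.9]
ee_rot: [0.252, 0.968, 0.001, -0.002]
contact_force: [0.3, 0.1, 0.1]
opening: 93.8
```

```bash
python3 snap.py 17 wrist scene; python3 -c "
from h import *
np.set_printoptions(precision=1,suppress=True)
plan([*disp(0,-0.7),50],150.7)
d=load('wrist17.npz')
for c,s,ct in comps(col(d,*BLUE),2000):
    P,_=cloud(d,c);t=P[(P[:,2]>100)&(P[:,2]<112)]
    if len(t)>20: print(ct,circ(t),t[:,2].max())
"
```

```text
t 21.9 pos [ 466.4 -245.   185.5] yaw 150.87 tilt [ 0.1 -0.1] q [-0.7  0.1  1.7 -0.   1.4 -1.7] open 94.3 F [-0.5  0.1 -0.4]
shift mm [  2.2  -0.1 135.5] norm units [ 0.  -0.   0.9] az units 0.004
[526.7 194.6] (array([548.5, -78.7]), np.float64(31.947953540583338)) 107.78780585645481
[312.8 212.7] (array([ 463.8, -245.4]), np.float64(31.759634138848444)) 107.93143972936772
[154.9 211.7] (array([ 403.2, -369.7]), np.float64(31.915293346136412)) 108.48899020123538
```

View pics/wrist17.png

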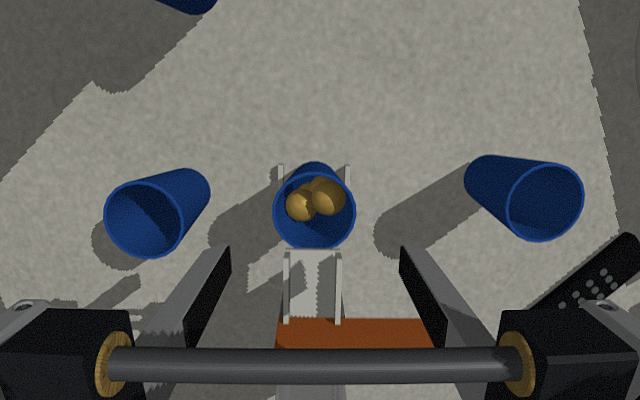

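The sweets sit inside at (315,200). The beaker is between the fingers at (465,-243.5). Going down to reported z of 50.

Request:
{"method": "apply_moves", "body": {"steps": [{"tx": 0.01,"ty": 0,"tz": 0.15,"ax": 0,"ay": 0,"az": 0,"jaw": -1},{"tx": 0,"ty": 0,"tz": 0.15,"ax": 0,"ay": 0,"az": 0,"jaw": -1},{"tx": 0,"ty": 0,"tz": 0.15,"ax": 0,"ay": 0,"az": 0,"jaw": -1},{"tx": 0,"ty": 0,"tz": 0.15,"ax": 0,"ay": 0,"az": 0,"jaw": -1},{"tx": 0,"ty": 0,"tz": 0.15,"ax": 0,"ay": 0,"az": 0,"jaw": -1},{"tx": 0,"ty": 0,"tz": 0.1,"ax": 0,"ay": 0,"az": 0,"jaw": -1},{"tx": 0,"ty": 0,"tz": 0.03,"ax": 0,"ay": 0,"az": 0,"jaw": -1},{"tx": 0,"ty": 0,"tz": 0,"ax": 0,"ay": 0,"az": 0,"jaw": -1},{"tx": 0,"ty": 0,"tz": 0,"ax": 0,"ay": 0,"az": 0,"jaw": -1}]}}

```text
time: 22.8
position: [465.6, -244.7, 53.9]
ee_rot: [0.251, 0.968, -0.001, 0.001]
contact_force: [0.9, 0.3, -0.1]
opening: 93.8
```

```bash
python3 snap.py 18 wrist scene; python3 -c "
from h import *
plan([*disp(0,-0.7),50],150.7)
d=load('scene18.npz');cv2.imwrite('pics/s18c.png',cv2.resize(d['pixels'][130:270,150:290,::-1],None,fx=4,fy=4))"
```

```text
t 22.9 pos [ 465.5 -244.6   53.8] yaw 150.86 tilt [ 0.14 -0.1 ] q [-0.65  0.27  1.79  0.    1.08 -1.71] open 94.0 F [ 0.7  0.1 -0.1]
shift mm [ 0.9 -0.1  3.8] norm units [ 0.006 -0.001  0.025] az units 0.004
```

View pics/wrist18.png

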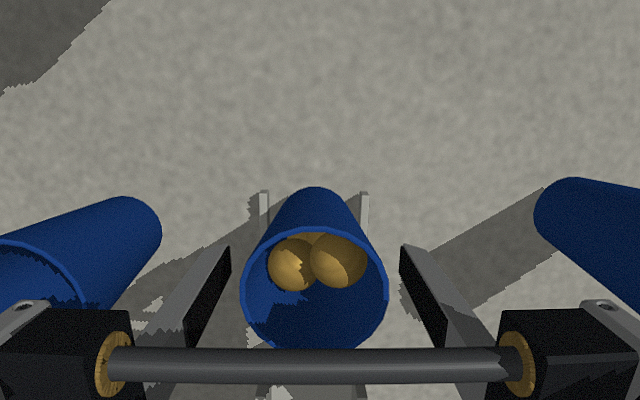

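View pics/s18c.png

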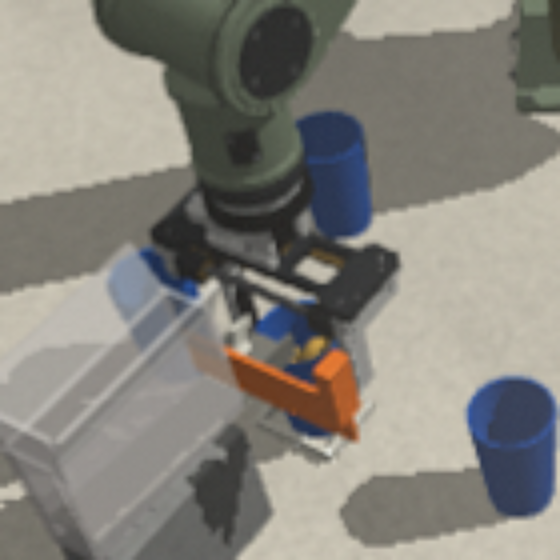

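No contact, fingers straddle the beaker. Gripping at 15 N.

Request:
{"method": "apply_moves", "body": {"steps": [{"tx": 0,"ty": 0,"tz": 0,"ax": 0,"ay": 0,"az": 0,"jaw": 1},{"tx": 0,"ty": 0,"tz": 0,"ax": 0,"ay": 0,"az": 0,"jaw": 1},{"tx": 0,"ty": 0,"tz": 0,"ax": 0,"ay": 0,"az": 0,"jaw": 1},{"tx": 0,"ty": 0,"tz": 0,"ax": 0,"ay": 0,"az": 0,"jaw": 1},{"tx": 0,"ty": 0,"tz": 0,"ax": 0,"ay": 0,"az": 0,"jaw": 1},{"tx": 0,"ty": 0,"tz": 0,"ax": 0,"ay": 0,"az": 0,"jaw": 1},{"tx": 0,"ty": 0,"tz": -0.02,"ax": 0,"ay": 0,"az": 0,"jaw": 1},{"tx": 0,"ty": 0,"tz": -0.02,"ax": 0,"ay": 0,"az": 0,"jaw": 1},{"tx": 0,"ty": 0,"tz": 0,"ax": 0,"ay": 0,"az": 0,"jaw": 1},{"tx": 0,"ty": 0,"tz": 0,"ax": 0,"ay": 0,"az": 0,"jaw": 1}], "grip_force": 15}}

```text
time: 23.9
position: [464.3, -243.7, 58.2]
ee_rot: [0.252, 0.968, 0.0, -0.0]
contact_force: [0.0, -0.5, -1.3]
opening: 66.8
```

```bash
python3 snap.py 19 wrist; python3 rim.py 19; python3 -c "
from h import *
plan([*disp(-130,-0.7),59],150.7)"
```

```text
[314.1 283.9] [  239   189   152   160 13306] z99.5 113.30320870133804 front [ 478.8 -252.2  123. ] left [ 446.7 -272.4  112.2] right [ 478.4 -215.   111.6]
t 23.95 pos [ 464.2 -243.7   58.1] yaw 150.86 tilt [-0.01  0.01] q [-0.65  0.26  1.79  0.    1.1  -1.71] open 66.5 F [ 0.6  0.2 -1.6]
shift mm [ 1.293e+02  1.000e-01 -8.000e-01] norm units [ 0.862  0.001 -0.006] az units 0.003
```

View pics/wrist19.png

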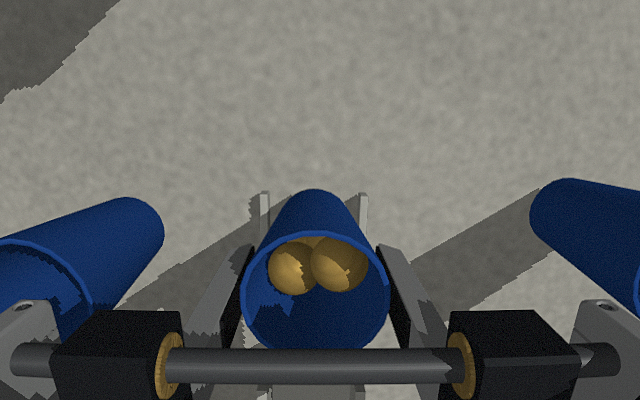

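Lifted 6 mm, rim level at about 111. Sliding out low.

Request:
{"method": "apply_moves", "body": {"steps": [{"tx": 0.03,"ty": 0,"tz": 0,"ax": 0,"ay": 0,"az": 0,"jaw": 1},{"tx": 0.06,"ty": 0,"tz": 0,"ax": 0,"ay": 0,"az": 0,"jaw": 1},{"tx": 0.09,"ty": 0,"tz": 0,"ax": 0,"ay": 0,"az": 0,"jaw": 1},{"tx": 0.12,"ty": 0,"tz": 0,"ax": 0,"ay": 0,"az": 0,"jaw": 1},{"tx": 0.12,"ty": 0,"tz": 0,"ax": 0,"ay": 0,"az": 0,"jaw": 1},{"tx": 0.12,"ty": 0,"tz": 0,"ax": 0,"ay": 0,"az": 0,"jaw": 1},{"tx": 0.12,"ty": 0,"tz": 0,"ax": 0,"ay": 0,"az": 0,"jaw": 1},{"tx": 0.09,"ty": 0,"tz": 0,"ax": 0,"ay": 0,"az": 0,"jaw": 1},{"tx": 0.05,"ty": 0,"tz": 0,"ax": 0,"ay": 0,"az": 0,"jaw": 1},{"tx": 0,"ty": 0,"tz": 0,"ax": 0,"ay": 0,"az": 0,"jaw": 1}]}}

```text
time: 24.95
position: [358.4, -184.5, 58.0]
ee_rot: [0.252, 0.968, 0.0, -0.0]
contact_force: [-0.2, 0.4, -1.4]
opening: 66.4
```

```bash
python3 -c "
from h import *
plan([450,60,160],150.7)
plan([593.5,290,160],150.7)"
```

```text
t 24.95 pos [ 358.4 -184.5   58. ] yaw 150.85 tilt [-0.04  0.03] q [-0.69  0.01  2.07 -0.    1.06 -1.75] open 66.4 F [-0.2  0.4 -1.4]
shift mm [  39.2  258.2 -101.9] norm units [ 0.261  1.721 -0.679] az units 0.003
t 24.95 pos [ 358.4 -184.5   58. ] yaw 150.85 tilt [-0.04  0.03] q [-0.69  0.01  2.07 -0.    1.06 -1.75] open 66.4 F [-0.2  0.4 -1.4]
shift mm [  25.9  529.  -101.9] norm units [ 0.173  3.526 -0.679] az units 0.003
```

Request:
{"method": "apply_moves", "body": {"steps": [{"tx": 0.02,"ty": 0,"tz": -0.04,"ax": 0,"ay": 0,"az": 0,"jaw": 1},{"tx": 0,"ty": 0,"tz": -0.08,"ax": 0,"ay": 0,"az": 0,"jaw": 1},{"tx": 0,"ty": 0,"tz": -0.12,"ax": 0,"ay": 0,"az": 0,"jaw": 1},{"tx": 0,"ty": 0.03,"tz": -0.14,"ax": 0,"ay": 0,"az": 0,"jaw": 1},{"tx": 0,"ty": 0.06,"tz": -0.14,"ax": 0,"ay": 0,"az": 0,"jaw": 1},{"tx": 0,"ty": 0.1,"tz": -0.1,"ax": 0,"ay": 0,"az": 0,"jaw": 1},{"tx": 0,"ty": 0.14,"tz": -0.06,"ax": 0,"ay": 0,"az": 0,"jaw": 1},{"tx": 0.02,"ty": 0.18,"tz": 0,"ax": 0,"ay": 0,"az": 0,"jaw": 1},{"tx": 0.02,"ty": 0.2,"tz": 0,"ax": 0,"ay": 0,"az": 0,"jaw": 1},{"tx": 0.02,"ty": 0.2,"tz": 0,"ax": 0,"ay": 0,"az": 0,"jaw": 1}]}}

```text
time: 25.95
position: [416.7, -59.6, 161.2]
ee_rot: [0.252, 0.968, -0.0, 0.001]
contact_force: [0.5, 0.2, -0.8]
opening: 66.5
```

Request:
{"method": "apply_moves", "body": {"steps": [{"tx": 0.02,"ty": 0.2,"tz": 0,"ax": 0,"ay": 0,"az": 0,"jaw": 1},{"tx": 0.02,"ty": 0.2,"tz": 0,"ax": 0,"ay": 0,"az": 0,"jaw": 1},{"tx": 0.02,"ty": 0.2,"tz": 0,"ax": 0,"ay": 0,"az": 0,"jaw": 1},{"tx": 0.02,"ty": 0.2,"tz": 0,"ax": 0,"ay": 0,"az": 0,"jaw": 1},{"tx": 0.01,"ty": 0.2,"tz": 0,"ax": 0,"ay": 0,"az": 0,"jaw": 1},{"tx": 0,"ty": 0.2,"tz": 0,"ax": 0,"ay": 0,"az": 0,"jaw": 1},{"tx": 0,"ty": 0.18,"tz": 0,"ax": 0,"ay": 0,"az": 0,"jaw": 1},{"tx": 0,"ty": 0.14,"tz": 0,"ax": 0,"ay": 0,"az": 0,"jaw": 1},{"tx": 0,"ty": 0.08,"tz": 0,"ax": 0,"ay": 0,"az": 0,"jaw": 1},{"tx": 0,"ty": 0.04,"tz": 0,"ax": 0,"ay": 0,"az": 0,"jaw": 1}]}}

```text
time: 26.95
position: [524.1, 161.9, 160.4]
ee_rot: [0.251, 0.968, -0.0, 0.0]
contact_force: [-0.3, -0.2, -1.7]
opening: 66.9
```

```bash
python3 snap.py 20 wrist top scene; python3 -c "
from h import *
np.set_printoptions(precision=1,suppress=True)
plan([593.5,290,160],150.7)
for n in ('top20','wrist20','scene20'):
  d=load(n+'.npz')
  for c,s,ct in comps(col(d,*RED1)|col(d,*RED2),100):
    P,_=cloud(d,c);t=P[(P[:,2]>72)&(P[:,2]<84)]
    if len(t)>15 and t[:,1].mean()>200: print(n,ct,len(t),circ(t),t[:,2].max())
"; python3 rim.py 20
```

```text
t 27.1 pos [523.4 160.7 160.2] yaw 150.86 tilt [-0. -0.] q [ 0.1  0.2  1.6 -0.   1.3 -0.9] open 66.8 F [ 0.1 -0.1 -1.5]
shift mm [  1.7 147.1   0.1] norm units [0. 1. 0.] az units 0.004
top20 [225.7 174.4] 36 (array([593.3, 292.6]), np.float64(33.62743431320262)) 81.97218895017562
wrist20 [484.  199.9] 1999 (array([590.8, 288.5]), np.float64(35.338762806760506)) 80.04483096850895
scene20 [398.5 250.9] 27 (array([592.4, 289.7]), np.float64(35.28128231494289)) 79.54935911634682
[314.  284.2] [  239   189   152   160 13446] z99.5 280.51905117070896 front [533.1 156.2 233. ] left [506.5 133.2 214.1] right [538.3 190.7 213.7]
```

View pics/wrist20.png

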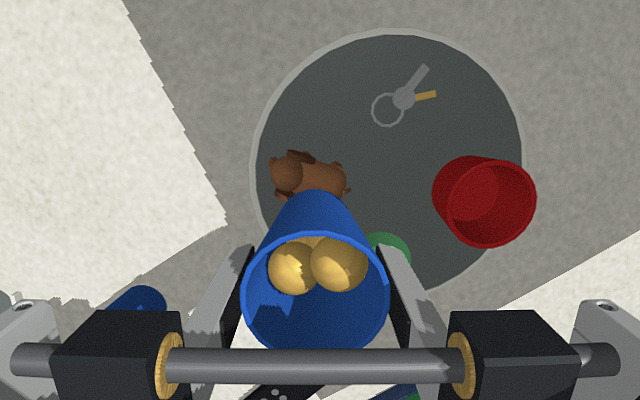

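View pics/top20.png

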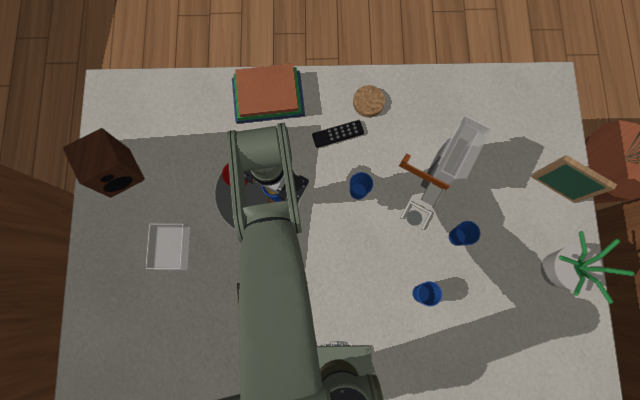

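Pot estimates agree at about (593.3,290). The sweets are still in the beaker. Moving above the pot.

Request:
{"method": "apply_moves", "body": {"steps": [{"tx": 0.01,"ty": 0.05,"tz": 0,"ax": 0,"ay": 0,"az": 0,"jaw": 1},{"tx": 0,"ty": 0.1,"tz": 0,"ax": 0,"ay": 0,"az": 0,"jaw": 1},{"tx": 0,"ty": 0.15,"tz": 0,"ax": 0,"ay": 0,"az": 0,"jaw": 1},{"tx": 0,"ty": 0.18,"tz": 0,"ax": 0,"ay": 0,"az": 0,"jaw": 1},{"tx": 0,"ty": 0.18,"tz": 0,"ax": 0,"ay": 0,"az": 0,"jaw": 1},{"tx": 0,"ty": 0.15,"tz": 0,"ax": 0,"ay": 0,"az": 0,"jaw": 1},{"tx": 0,"ty": 0.1,"tz": 0,"ax": 0,"ay": 0,"az": 0,"jaw": 1},{"tx": 0,"ty": 0.07,"tz": 0,"ax": 0,"ay": 0,"az": 0,"jaw": 1},{"tx": 0,"ty": 0,"tz": 0,"ax": 0,"ay": 0,"az": 0,"jaw": 1},{"tx": 0,"ty": 0,"tz": 0,"ax": 0,"ay": 0,"az": 0,"jaw": 1}]}}

```text
time: 28.1
position: [593.5, 290.1, 160.0]
ee_rot: [0.252, 0.968, -0.0, -0.0]
contact_force: [-0.3, -0.3, -1.6]
opening: 66.8
```

```bash
python3 snap.py 21 wrist scene; python3 -c "
from h import *
np.set_printoptions(precision=1,suppress=True)
plan([593.3,290.2,84],150.7)
for n in ('wrist21','scene21'):
  d=load(n+'.npz')
  for c,s,ct in comps(col(d,*RED1)|col(d,*RED2),30):
    P,_=cloud(d,c);t=P[(P[:,2]>72)&(P[:,2]<84)]
    if len(t)>15 and t[:,1].mean()>200: print(n,ct,len(t),circ(t),t[:,2].max())
"; python3 rim.py 21
```

```text
t 28.2 pos [593.5 289.6 160.2] yaw 150.82 tilt [-0. -0.] q [ 0.3  0.4  1.4 -0.   1.4 -0.7] open 66.6 F [-0.1 -0.8 -1.8]
shift mm [ 0.4  0.5 76.2] norm units [0.  0.  0.5] az units 0.003
wrist21 [313.9 184.8] 1052 (array([591.3, 289.4]), np.float64(35.18146182935113)) 80.20477522820626
scene21 [400.6 250.8] 32 (array([594.2, 289.7]), np.float64(34.74597130732636)) 79.81459676452006
[314.7 285.2] [  239   190   156   159 13573] z99.5 280.14612467642877 front [611.6 283.  221.8] left [575.9 261.3 213.6] right [765.6 288.   33.8]
```

View pics/wrist21.png

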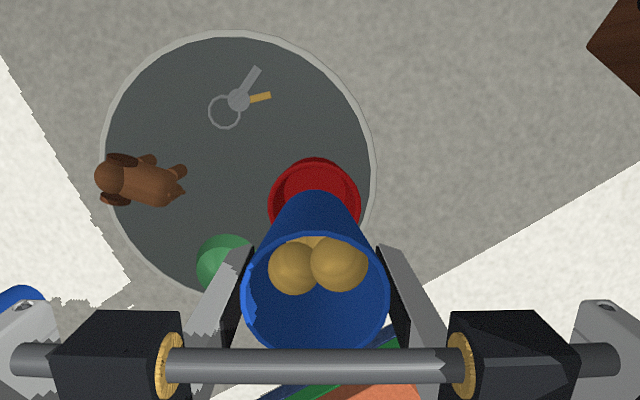

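View pics/scene21.png

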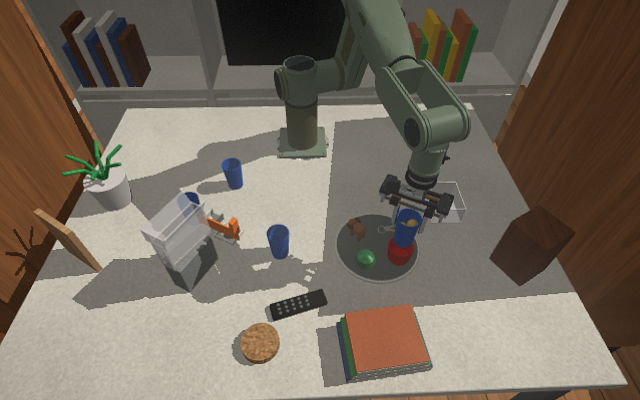

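Beaker is over the pot, centred with it (pot at (314,190) in the wrist view). Descending slowly to 10 mm above the pot floor.

Request:
{"method": "apply_moves", "body": {"steps": [{"tx": 0,"ty": 0,"tz": 0.04,"ax": 0,"ay": 0,"az": 0,"jaw": 1},{"tx": 0,"ty": 0,"tz": 0.08,"ax": 0,"ay": 0,"az": 0,"jaw": 1},{"tx": 0,"ty": 0,"tz": 0.08,"ax": 0,"ay": 0,"az": 0,"jaw": 1},{"tx": 0,"ty": 0,"tz": 0.06,"ax": 0,"ay": 0,"az": 0,"jaw": 1},{"tx": 0,"ty": 0,"tz": 0.06,"ax": 0,"ay": 0,"az": 0,"jaw": 1},{"tx": 0,"ty": 0,"tz": 0.05,"ax": 0,"ay": 0,"az": 0,"jaw": 1},{"tx": 0,"ty": 0,"tz": 0.05,"ax": 0,"ay": 0,"az": 0,"jaw": 1},{"tx": 0,"ty": 0,"tz": 0.04,"ax": 0,"ay": 0,"az": 0,"jaw": 1},{"tx": 0,"ty": 0,"tz": 0,"ax": 0,"ay": 0,"az": 0,"jaw": 1},{"tx": 0,"ty": 0,"tz": 0,"ax": 0,"ay": 0,"az": 0,"jaw": 1}]}}

```text
time: 29.2
position: [593.9, 290.4, 91.4]
ee_rot: [0.252, 0.968, 0.0, 0.0]
contact_force: [0.9, -0.3, -1.8]
opening: 67.0
```

```bash
python3 snap.py 22 wrist scene; python3 -c "
from h import *
np.set_printoptions(precision=1,suppress=True)
plan([593.3,290.2,80],150.7)
for n in ('wrist22','scene22'):
  d=load(n+'.npz')
  for c,s,ct in comps(col(d,*RED1)|col(d,*RED2),30):
    P,_=cloud(d,c);t=P[(P[:,2]>72)&(P[:,2]<84)]
    if len(t)>15 and t[:,1].mean()>200: print(n,ct,len(t),circ(t),t[:,2].max())
"; python3 rim.py 22
```

```text
t 29.3 pos [594.3 290.4  91.9] yaw 150.86 tilt [0.1 0. ] q [ 0.3  0.5  1.4  0.   1.3 -0.7] open 66.7 F [-0.2  0.3 -2. ]
shift mm [ 0.8 -0.7 11.9] norm units [ 0.  -0.   0.1] az units 0.004
wrist22 [311.7 202.2] 1616 (array([590.7, 289.9]), np.float64(35.03929089666157)) 79.88089617763575
[313.8 284.6] [  239   190   152   159 13372] z99.5 211.325266344515 front [603.4 284.2 163.1] left [576.2 261.6 144.9] right [608.2 319.  144.7]
```

View pics/wrist22.png

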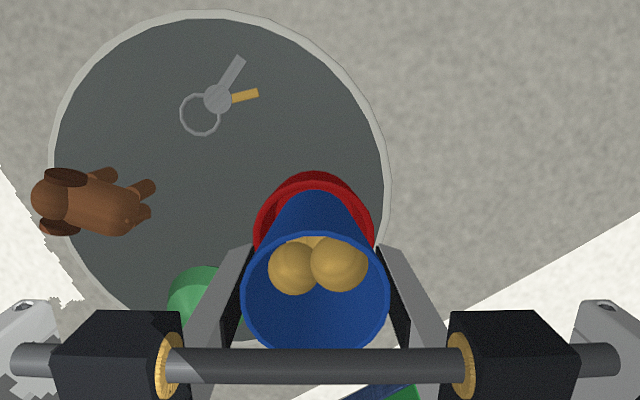

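The beaker's foot is inside the pot rim without contact. Lowering the last 12 mm at 20 mm/s.

Request:
{"method": "apply_moves", "body": {"steps": [{"tx": 0.005,"ty": -0.003,"tz": 0.013,"ax": 0,"ay": 0,"az": 0,"jaw": 1},{"tx": 0,"ty": 0,"tz": 0.013,"ax": 0,"ay": 0,"az": 0,"jaw": 1},{"tx": 0,"ty": 0,"tz": 0.013,"ax": 0,"ay": 0,"az": 0,"jaw": 1},{"tx": 0,"ty": 0,"tz": 0.013,"ax": 0,"ay": 0,"az": 0,"jaw": 1},{"tx": 0,"ty": 0,"tz": 0.013,"ax": 0,"ay": 0,"az": 0,"jaw": 1},{"tx": 0,"ty": 0,"tz": 0,"ax": 0,"ay": 0,"az": 0,"jaw": 1},{"tx": 0,"ty": 0,"tz": 0,"ax": 0,"ay": 0,"az": 0,"jaw": 1}]}}

```text
time: 30.0
position: [592.9, 290.2, 81.4]
ee_rot: [0.252, 0.968, -0.0, -0.0]
contact_force: [0.2, -0.2, -1.9]
opening: 66.6
```

```bash
python3 snap.py 23 wrist; python3 -c "
from h import *
plan([593.3,290.2,80],150.7)"; python3 rim.py 23
```

```text
t 30.05 pos [592.9 290.3  81.5] yaw 150.86 tilt [0. 0.] q [ 0.32  0.49  1.42  0.    1.24 -0.74] open 67.0 F [ 0.   0.4 -1.6]
shift mm [-0.4  0.1  1.5] norm units [-0.002  0.001  0.01 ] az units 0.004
[313.8 285.3] [  239   193   152   156 13280] z99.5 201.44095645509339 front [602.1 284.2 153.5] left [575.1 261.5 135.1] right [607.1 318.9 134.7]
```

Request:
{"method": "apply_moves", "body": {"steps": [{"tx": 0,"ty": 0,"tz": 0.007,"ax": 0,"ay": 0,"az": 0,"jaw": 1},{"tx": 0,"ty": 0,"tz": 0.005,"ax": 0,"ay": 0,"az": 0,"jaw": 1},{"tx": 0,"ty": 0,"tz": 0,"ax": 0,"ay": 0,"az": 0,"jaw": 1},{"tx": 0,"ty": 0,"tz": 0,"ax": 0,"ay": 0,"az": 0,"jaw": 1}]}}

```text
time: 30.45
position: [593.3, 290.2, 80.4]
ee_rot: [0.252, 0.968, 0.0, 0.0]
contact_force: [-0.8, -0.5, 2.8]
opening: 66.6
```

Fz changed from -1.7 to +2.8 N, so the beaker rests on the pot floor. Releasing.

Request:
{"method": "apply_moves", "body": {"steps": [{"tx": 0,"ty": 0,"tz": 0,"ax": 0,"ay": 0,"az": 0,"jaw": 0.2},{"tx": 0,"ty": 0,"tz": 0,"ax": 0,"ay": 0,"az": 0,"jaw": -0.5},{"tx": 0,"ty": 0,"tz": 0,"ax": 0,"ay": 0,"az": 0,"jaw": -1},{"tx": 0,"ty": 0,"tz": 0,"ax": 0,"ay": 0,"az": 0,"jaw": -1},{"tx": 0,"ty": 0,"tz": 0,"ax": 0,"ay": 0,"az": 0,"jaw": -1},{"tx": 0,"ty": 0,"tz": 0,"ax": 0,"ay": 0,"az": 0,"jaw": -1},{"tx": 0,"ty": 0,"tz": -0.05,"ax": 0,"ay": 0,"az": 0,"jaw": -1},{"tx": 0,"ty": 0,"tz": -0.15,"ax": 0,"ay": 0,"az": 0,"jaw": -1},{"tx": 0,"ty": 0,"tz": -0.25,"ax": 0,"ay": 0,"az": 0,"jaw": -1},{"tx": 0,"ty": 0,"tz": -0.25,"ax": 0,"ay": 0,"az": 0,"jaw": -1}]}}

```text
time: 31.45
position: [592.3, 290.1, 185.6]
ee_rot: [0.252, 0.968, -0.0, -0.001]
contact_force: [0.6, 0.6, 0.4]
opening: 93.9
```

Request:
{"method": "apply_moves", "body": {"steps": [{"tx": 0.1,"ty": 0,"tz": -0.3,"ax": 0,"ay": 0,"az": 0,"jaw": -1},{"tx": 0.3,"ty": 0,"tz": -0.1,"ax": 0,"ay": 0,"az": 0,"jaw": -1},{"tx": 0.3,"ty": 0,"tz": 0,"ax": 0,"ay": 0,"az": 0,"jaw": -1},{"tx": 0.3,"ty": 0,"tz": 0,"ax": 0,"ay": 0,"az": 0,"jaw": -1},{"tx": 0,"ty": 0,"tz": 0,"ax": 0,"ay": 0,"az": 0,"jaw": -1},{"tx": 0,"ty": 0,"tz": 0,"ax": 0,"ay": 0,"az": 0,"jaw": -1},{"tx": 0,"ty": 0,"tz": 0,"ax": 0,"ay": 0,"az": 0,"jaw": -1},{"tx": 0,"ty": 0,"tz": 0,"ax": 0,"ay": 0,"az": 0,"jaw": -1},{"tx": 0,"ty": 0,"tz": 0,"ax": 0,"ay": 0,"az": 0,"jaw": -1},{"tx": 0,"ty": 0,"tz": 0,"ax": 0,"ay": 0,"az": 0,"jaw": -1}]}}

```text
time: 32.45
position: [462.6, 362.7, 244.4]
ee_rot: [0.252, 0.968, -0.0, -0.0]
contact_force: [-0.4, 0.3, -0.8]
opening: 94.2
```

```bash
python3 snap.py 24 wrist top scene; python3 -c "
from h import *
np.set_printoptions(precision=1,suppress=True)
plan([593.3,290.2,80],150.7)
for n in ('wrist24','scene24','top24'):
  d=load(n+'.npz')
  for c,s,ct in comps(col(d,*RED1)|col(d,*RED2),30):
    P,_=cloud(d,c);t=P[(P[:,2]>72)&(P[:,2]<84)]
    if len(t)>8 and t[:,1].mean()>200: print(n,'pot',ct,len(t),circ(t),t[:,2].max())
  for c,s,ct in comps(col(d,*BLUE),30):
    P,_=cloud(d,c);t=P[(P[:,2]>126)&(P[:,2]<140)]
    if len(t)>8 and t[:,1].mean()>200: print(n,'beaker',ct,len(t),circ(t),t[:,2].min(),t[:,2].max(),np.percentile(t[:,2],97))
"
```

```text
t 32.6 pos [462.2 363.  244.5] yaw 150.82 tilt [-0. -0.] q [ 0.5  0.2  1.4 -0.   1.5 -0.5] open 94.0 F [ 0.9  0.4 -0.1]
shift mm [-150.     0.4  164.5] norm units [-1.   0.   1.1] az units 0.003
wrist24 pot [314.6 284.7] 536 (array([590.4, 289.9]), np.float64(35.405598995068274)) 80.08552733245328
wrist24 beaker [314.6 318.9] 510 (array([592.2, 289.1]), np.float64(31.698557715253553)) 126.00200553554639 136.12401871649197 135.0337518145113
scene24 beaker [401.8 239.7] 90 (array([595.8, 289.3]), np.float64(31.86671440379156)) 126.1228130056932 134.37819081372578 133.66912918764788
top24 pot [238.7 180.8] 63 (array([593.1, 290.3]), np.float64(35.35203764347263)) 82.17842246106154
top24 beaker [233.  168.8] 85 (array([594.9, 290. ]), np.float64(31.721914885506763)) 126.03986837429645 138.6913701820041 136.9260889194543
```

View pics/wrist24.png

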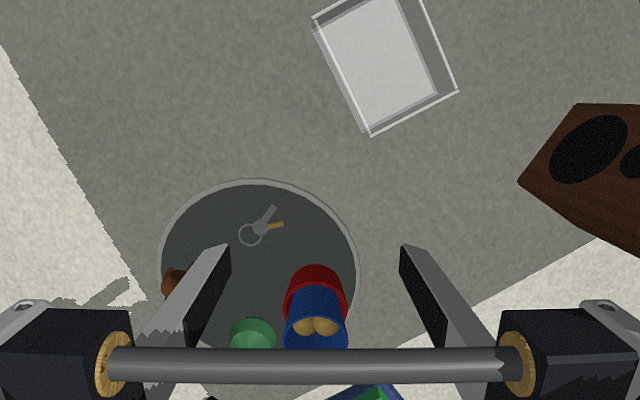

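View pics/scene24.png

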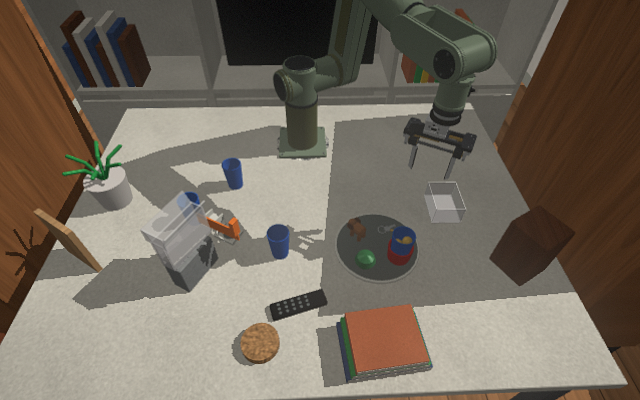

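Rim at 133–135 mm (28+105 expected for fully down), axes within about 2 mm of each other. Hopper is empty with no stray sweets, the shutter is closed and the arm is clear. Handing in.

```bash
python3 -c "
from plant import arm
print(arm.hand_in())"
```

```text
the job is handed in; nothing more can be done
None
```

The filled beaker is standing in the red pot with the shutter closed, and I handed the job in at about 32.6 s of the 72 s allowed. No verdict is reported.

**What I did:** I stood the leftmost beaker on the rest and let go. I pinched the shutter tab to slide it open and let the sweets roll in. I then slid the shutter shut against its stop. I took the beaker out low, lowered it into the pot until I felt contact (Fz changed from -1.7 N to +2.8 N), and released it.

**Last checks:**
- **Beaker in the pot:** its rim is at about 133–135 mm, with 133 expected when fully down. Its axis is about 2 mm from the pot's, which is within calibration error.
- **Shutter:** closed. The tab measured within 1 mm of its starting position in two cameras after I let go of it, and the last overall picture looks the same.
- **Sweets:** two are visible on top in the beaker, the hopper is empty and none are loose on the table. I did not count all four directly.
- **Other things:** they look unmoved in the pictures, though I did not measure them. The arm is clear with the gripper open.

**What went wrong or disagreed:**
- **First placing on the rest:** the beaker's foot dragged and tilted, so it stood about 20 mm short. I regrasped it and moved it in.
- **First pinch of the tab:** it closed just above the tab. The camera depth showed the fingertips about 12 mm above the reported TCP height, not 19 mm below as stated. I corrected every later height by 31 mm, and the later grasps fitted.

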